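# Drive the taper key into the split shoe last until it is tight

### The job

Set up the split shoe-stretching last: pick up the wooden taper key, lay it on the board thin end first in the gap between the two halves, flat side along the fixed half, and drive it in until it is properly tight, so that it stays wedged when you let go. Feel for it and do not force it: over-driving splits the wood. Leave the other things on the table where they are.

Things in the scene. Friction and masses are not known exactly. Their poses are not given: they have to be found in the camera images.
- jig: split shoe last: 300 x 170 x 15 mm plywood board fixed to the table (x -150 to 150, y -60 to 110 mm from this origin, on the table), carrying a wooden foot form 200 mm long, 55 mm high, split lengthwise in two halves. x = driving direction, heel to toe. The -y half is fixed, its inner face is the plane y = 0; the +y half slides along y, pushed towards the gap by a stiff spring, 5 N per mm
- fixed_half: the half of the last that is screwed to the board (200 mm long, up to 45 mm wide, 55 mm high at the heel); origin on the board, 50 mm in from its heel end, in its straight inner face (y = 0); same axes as the board
- gap_mouth (a point): heel end of the gap, on the fixed half's inner face at board level (15 mm above the table); axes as the board's, the gap lies on its +y side. The gap's width here is set differently each time, 17 to 25 mm, and not reported; so the key first touches both halves with 45 to 85 mm inside, and is tight roughly 3 to 12 mm further in
- gap_inner (a point): 70 mm further in on the fixed half's inner face, board level, same axes. From the mouth to here the sliding half's inner face tapers 1:5 like the key (gap narrowing by 14 mm); beyond, the gap is as wide as at the mouth, clear for the thin end
- bed (a point): middle of the bare bed for the key's tail, board level, 50 mm before the gap mouth, in line with the fixed half's inner face; the bed is flat and clear for 100 mm before the mouth
- key_head (a point): centre of the key's head, where to grasp it. Wooden gib key, 145 mm long, about 80 g, lying on the table: head 30 long x 31 wide x 36 mm high with parallel sides, then a taper 115 mm long, 30 mm high, narrowing from 31 to 8 mm. x from head to thin end, z up. Side y = -15.5 mm is flat over the whole length (goes against the fixed half), side +y tapers 1:5
- key_tail (a point): centre of the flat end face of the key's head (31 x 36 mm), 15 mm behind point key_head, where to push. A steady push of 14 to 18 N here, along the driving direction, makes the key properly tight, squeezed by 4.5 to 14 N once let go (friction differs each time); it then stays wedged. The wood splits if the key presses on the fixed half with over 22 N at any moment
- key_tip (a point): middle of the key's thin end (8 mm wide), 15 mm above its underside, 130 mm ahead of point key_head; same axes
- spacer: bystander: straight wooden block 110 x 28 x 28 mm, no head and no taper; origin under its centre
- polish_tin: bystander: flat metal tin, 72 mm across, 26 mm high; origin under its centre
- brush: bystander: flat brush with a wooden handle, 170 mm long; origin under it
- shoehorn: bystander: steel shoehorn, 215 mm long; origin under it
- tape_roll: bystander: ring of tape, 90 mm across, 22 mm high; origin under its centre
- clip_tray: bystander: grey two-part tray 120 x 90 x 35 mm; origin under its centre
- mug: bystander: white mug, 80 mm across, 90 mm high; origin under its centre
Things that resemble listed ones, but are neither listed nor needed, are in the scene too. Leave any green look-alike of the part that bears key_head alone.

How it is judged:
By the outcome, as a careful person would: the job done as asked, in the order asked, and still so for the second after the job is handed in, with the robot touching nothing.
It also fails if it takes over 61 s, if anything falls off the work surface, if the arm or the gripper's body presses on something with over 40 N, if the wrist force passes 120 N, or if a joint passes its speed limit or range.

### The arm

A 6-joint arm with a two-finger parallel gripper is mounted at the origin on the work surface. World frame = base frame: x ahead of the robot, y to its left, z up, the work surface at z = 0. Lengths are in m, angles in rad, forces in N, time in s.
With the tool pointing down it reaches from about 0.35 to 0.875 m from the base axis. Payload 4.2 kg.
Tool frame: the origin (TCP) lies midway between the tips of the shut fingers; the grasp point (between the pads) lies 19 mm behind it; z points along the fingers, y is the direction in which the jaws open and shut (so a half turn about z gives the same grasp; the last joint's range is limited). The gripper opens to 85 mm and grips with 20 to 120 N. Pads are 22 mm wide; open, the fingers measure 114 mm over their backs; the gripper's body (76 mm by 85 mm) begins 54 mm behind the grasp point. The pads swing forward as they close: fully open they stand 13 mm farther back than shut.
Start: joints at [-1.081, 0.385, 0.008, 0, -1.194, -0.259], TCP at [0.143, -0.608, 0.231] pointing down, gripper open.
Joint ranges: [-3.14, 3.14], [-1.21, 2.06], [-1.07, 1.41], [-3.16, 2.05], [-2.99, -0.16], [-3.1, 3.1]. Speed limits (rad/s): [2.79, 2.79, 3.14, 3.14, 3.14, 3.14].

### API

Orientations are given as a unit quaternion [x, y, z, w].
In Python, from bench import ctrl, cams gives the robot as it stands.
- The arm moves only by the tool send_rows, never from a script. Its argument "motion" is a list of rows, each an object with "angular": the turn, a rotation vector about the tool's x, y, z in degrees, a list of three; "travel": the shift along the tool's x, y, z in m, a list of three; "fingers": the opening, from -1 (shut) to 1 (fully open). A call has 1 to 10 rows; each row shifts and turns the pose as measured when the row begins, along the tool's axes as they then stand; what a row does not reach is not made up. A row lasts 1/10 s, in which the tool goes at most 50 mm and 8.59 degrees, less where a joint would pass 70% of its speed; a pose out of reach is approached as far as the arm can. A call is refused whole if a number of a shift passes 0.05 or a number of a turn 8.59, either way. A call with a gripper value outside its range is refused whole. The fingers move at their own pace and stop on an object; "squeeze" is the grip in N (left out, the last holds). Time passes only in rows, so rows that do not move let the fingers close. It gives the time, the measured TCP pose, the force and the opening at its end, in the units of the state.
- ctrl.sense(): the state, without advancing time (a new reading comes with each control period).
- cams.camera(name): name is "scene" or "top" or "wrist"; returns a dict with "pixels" (420x560x3 uint8, red, green, blue), "K" (3x3 intrinsics, pixels), "distortion" ([k1, k2, p1, p2, k3] as OpenCV has them; the pictures are not rectified), "R" (3x3) and "t" (3): a world point X has camera coordinates R X + t; the wrist camera has in their place "T_tool_cam" (4x4, takes a point from camera to tool coordinates, whose origin is the TCP and whose axes are the flange's). Camera axes: x right, y down, z forward; pixel columns grow to the right and rows downward; lengths in m; the calibration is good to about 2 mm. A picture is of the moment at which its call begins: read the wrist's pose just before it. There is no depth.
- ctrl.job_done(): hands the job in, once; it reports no verdict.
The state is a dict: "time": time; "joints": joint angles; "joint_velocities": joint speeds; "effort": joint torques, N m; "ee_pos": TCP position; "tcp_rot": TCP orientation; "force": force on the tool from outside, world axes, zero at the start; "wrist_torque": the same for the moment, N m; "width": finger opening in m.
Only numpy, scipy, OpenCV 4.12 (cv2) and the standard library are available. Lean on these libraries where they do the work, as an engineer would, in place of code of your own. Each camera call takes 0.05 s, during which the arm holds its last target.

## Working session

There is one attempt and no reset: what is moved stays moved. The work goes in short steps, Python scripts to look and compute and a tool call to move; the robot and the scene stay as the last step left them, time stands still between calls to the robot, and variables do not carry over. Pictures are saved under pics/ and viewed, and the job is handed in when it is done.

Besides the shell and the picture viewer there is one more tool, called by a JSON object that holds its "api" and its "payload", one argument or row to a line. send_rows: Moves the arm, as the interface text tells. Its arguments: {"type":"object","properties":{"motion":{"type":"array"},"squeeze":{"type":"number"}},"required":["motion"]}

```bash
ls; mkdir -p pics; python3 - <<'E'
from bench import ctrl,cams
import cv2
s=ctrl.sense();print(s)
for n in("scene","top"):
    c=cams.camera(n);cv2.imwrite(f"pics/{n}0.png",c["pixels"][:,:,::-1]);print(n,c["K"],c["distortion"],c["R"],c["t"])
E
```

```text
pics
{'time': 0.0, 'joints': array([-1.08141261e+00,  3.85579060e-01,  6.62016938e-03, -4.81678302e-04,
       -1.19401036e+00, -2.58607920e-01]), 'joint_velocities': array([-3.82792989e-04,  8.10257597e-04, -2.21669297e-04, -3.89820958e-04,
        9.10378338e-05, -2.09995628e-03]), 'effort': array([-5.95526526e-04, -3.92289197e+01,  1.88396466e+01,  4.18595821e+00,
       -4.54831752e-03,  4.45875401e-06]), 'ee_pos': array([ 0.14284176, -0.60785566,  0.23020836]), 'tcp_rot': array([-1.15043682e-01,  9.93359814e-01,  1.09313875e-03, -1.88550258e-04]), 'force': array([-0.31728675,  0.0242994 , -0.42052141]), 'wrist_torque': array([ 0.00163076, -0.01974593,  0.00903414]), 'width': 0.08536562111035732}
scene [[448.04816864   0.         284.54223003]
 [  0.         448.04816864 206.48484069]
 [  0.           0.           1.        ]] [-0.06815062  0.          0.          0.          0.        ] [[-0.8732032   0.48731928  0.00600718]
 [ 0.28780204  0.52556708 -0.80059305]
 [-0.3933016  -0.69735154 -0.59917834]] [ 0.4389802  -0.11288584  1.62122236]
top [[519.12010827   0.         277.15654854]
 [  0.         519.12010827 210.36148152]
 [  0.           0.           1.        ]] [-0.01473315  0.          0.          0.          0.        ] [[-0.00703876 -0.99987163 -0.01439383]
 [-0.99576158  0.00832839 -0.09159429]
 [ 0.09170241  0.01368811 -0.99569237]] [-0.00200326  0.51514915  1.38170713]
```

View pics/top0.png

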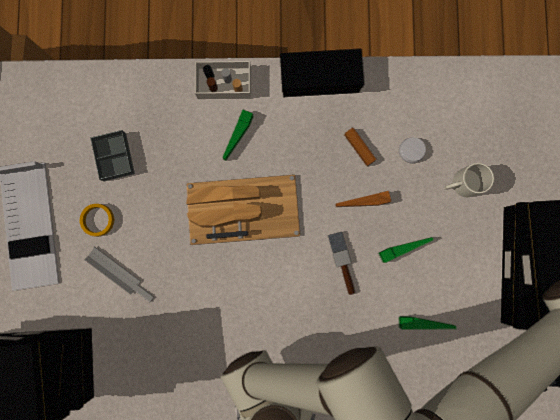

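View pics/scene0.png

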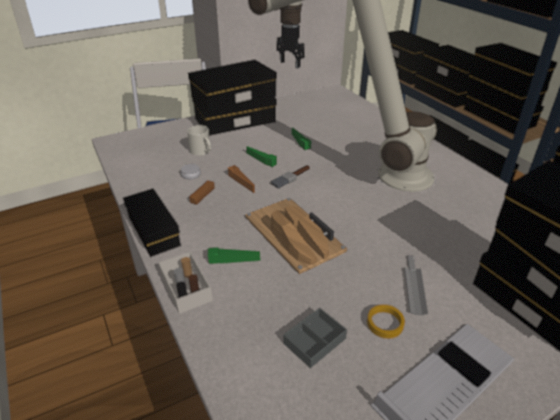

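The top view shows the board at about (243,210). The wooden taper candidates are the brown key (363,201), the brown straight block or spacer (360,146), and green look-alikes at (238,135), (408,249) and (427,323). By the description, the key is the brown one at (363,201), with its head on the right. I'll check it in close crops.

```bash
python3 - <<'E'
import cv2
a=cv2.imread("pics/top0.png")
cv2.imwrite("pics/c1.png",cv2.resize(a[165:255,175:310],(800,533),interpolation=cv2.INTER_CUBIC))
cv2.imwrite("pics/c2.png",cv2.resize(a[120:220,325:425],(600,600),interpolation=cv2.INTER_CUBIC))
E
```

```text
(no output)
```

View pics/c1.png

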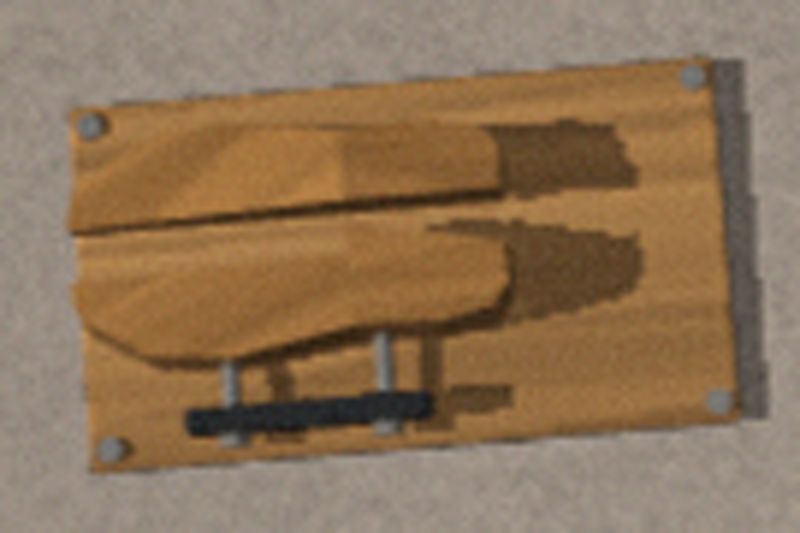

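View pics/c2.png

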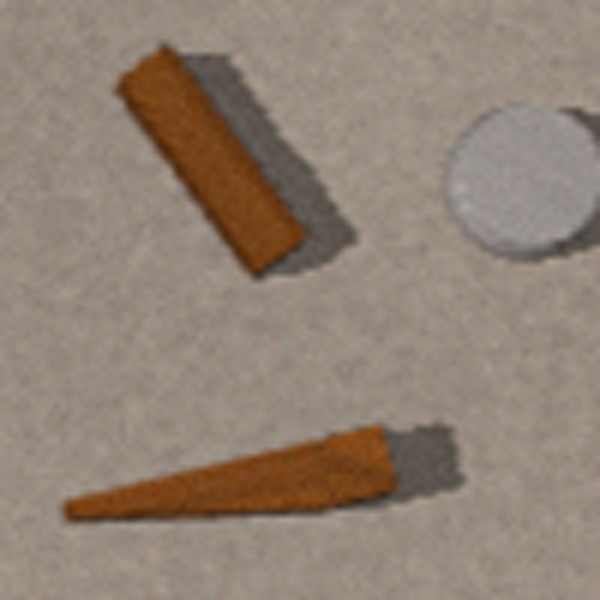

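```bash
cat > h.py <<'E'
import numpy as np,cv2
from scipy.optimize import least_squares,minimize
from scipy.spatial.transform import Rotation as Ro
def proj(X,c):
    return cv2.projectPoints(np.asarray(X,float).reshape(-1,1,3),cv2.Rodrigues(c["R"])[0],c["t"],c["K"],np.array(c["distortion"]))[0].reshape(-1,2)
def pose(p,L,z0=0):
    x,y,a=p;L=np.asarray(L,float);c,s=np.cos(a),np.sin(a)
    return np.c_[x+c*L[:,0]-s*L[:,1],y+s*L[:,0]+c*L[:,1],z0+L[:,2]]
def unproj(uv,c,z):
    n=cv2.undistortPoints(np.asarray(uv,float).reshape(-1,1,2),c["K"],np.array(c["distortion"])).reshape(-1,2)
    d=np.c_[n,np.ones(len(n))]@c["R"]; o=-c["R"].T@c["t"]
    return o+d*((z-o[2])/d[:,2])[:,None]
def wcam(ctrl,cams):
    s=ctrl.sense();c=cams.camera("wrist")
    T=np.eye(4);T[:3,:3]=Ro.from_quat(s["tcp_rot"]).as_matrix();T[:3,3]=s["ee_pos"]
    M=np.linalg.inv(T@c["T_tool_cam"]);c["R"]=M[:3,:3];c["t"]=M[:3,3];return s,c
# key local: origin head centre, x to tip, underside z=0
KP=[(-15,-15.5),(-15,15.5),(15,15.5),(130,-7.5),(130,-15.5)]
KEY=np.array([(x,y,z) for x,y in KP for z in (0,30 if x>15 else 36)]+[(15,-15.5,36)])/1000
def rend(X,c,S=4,shape=(420,560)):
    h=cv2.convexHull(((proj(X,c)+.5)*S-.5).astype(np.float32))
    m=np.zeros((shape[0]*S,shape[1]*S),np.uint8);cv2.fillConvexPoly(m,np.round(h*16).astype(np.int32),1,shift=4)
    return cv2.resize(m.astype(np.float32),shape[::-1],interpolation=cv2.INTER_AREA)
def fitmask(mask,X,c,p0,z0=0):
    f=lambda q:np.abs(rend(pose([q[0]/1e3,q[1]/1e3,q[2]/100],X,z0),c)-mask).sum()
    q=np.array([p0[0]*1e3,p0[1]*1e3,p0[2]*100])
    for st in (8,3,1):
        r=minimize(f,q,method="Nelder-Mead",options=dict(initial_simplex=np.vstack([q]+[q+st*e for e in np.eye(3)]),xatol=.02,fatol=.02));q=r.x
    return np.array([q[0]/1e3,q[1]/1e3,q[2]/100]),r.fun,mask.sum()
E
python3 - <<'E'
from h import *
from bench import ctrl,cams
c=cams.camera("top");im=c["pixels"]
s=5.926;uv=(np.array([(70,108),(712,58),(738,415),(92,470)])+.5)/s-.5+[175,165]
W=unproj(uv,c,.015);print(W.round(4))
L=np.array([(150,-60,15),(-150,-60,15),(-150,110,15),(150,110,15)])/1e3
r=least_squares(lambda p:(proj(pose(p,L),c)-uv).ravel(),[.6,.15,1.57]);print("jig",r.x,np.degrees(r.x[2]),r.fun.round(2))
hsv=cv2.cvtColor(im,cv2.COLOR_RGB2HSV);m=((hsv[...,0]<18)&(hsv[...,1]>150)).astype(np.uint8)
m[:190]=0;m[213:]=0;m[:,:330]=0;m[:,395:]=0;print(m.sum())
print("key",fitmask(m.astype(np.float32),KEY,c,[.6,-.25,1.8]))
E
```

```text
[[ 0.594   0.2428  0.015 ]
 [ 0.6145 -0.0547  0.015 ]
 [ 0.4494 -0.0649  0.015 ]
 [ 0.4264  0.2312  0.015 ]]
jig [0.54607036 0.09039245 1.64218409] 94.09021746088891 [-0.53 -0.45  0.08 -0.75  0.8   0.86 -0.36  0.29]
431
key (array([ 0.54897115, -0.29492786,  1.80434896]), np.float64(84.5625), np.float32(431.0))
```

```bash
cat >> h.py <<'E'
def plan(s,tgt,yaw_deg,n):
    """tool-down plan: rows in tool axes, tool x axis at world yaw"""
    Rg=np.array([[np.cos(a:=np.radians(yaw_deg)),np.sin(a),0],[np.sin(a),-np.cos(a),0],[0,0,-1]])
    R0=Ro.from_quat(s["tcp_rot"]);rv=(R0.inv()*Ro.from_matrix(Rg)).as_rotvec()
    d=(np.array(tgt)-s["ee_pos"])
    print("total tool-frame shift mm",(R0.inv().apply(d)*1e3).round(2),"turn deg",np.degrees(rv).round(2))
    for i in range(n):
        Ri=R0*Ro.from_rotvec(rv*i/n);print((Ri.inv().apply(d/n)).round(4).tolist(),np.degrees(rv/n).round(2).tolist())
E
python3 - <<'E'
from h import *
from bench import ctrl,cams
s,c=wcam(ctrl,cams);print(c["T_tool_cam"].round(4),c["K"],c["distortion"])
plan(s,[.55,-.27,.30],283.4,14)
E
```

```text
[[ 1.200e-03 -9.617e-01 -2.742e-01  6.980e-02]
 [ 1.000e+00  1.100e-03  4.000e-04 -2.000e-04]
 [-1.000e-04 -2.742e-01  9.617e-01 -1.426e-01]
 [ 0.000e+00  0.000e+00  0.000e+00  1.000e+00]] [[301.69957942   0.         278.45501692]
 [  0.         301.69957942 213.28675896]
 [  0.           0.           1.        ]] [0.01190548 0.         0.         0.         0.        ]
total tool-frame shift mm [-473.6   236.07  -69.18] turn deg [ 8.000e-02  7.000e-02 -9.018e+01]
[-0.0338, 0.0169, -0.0049] [0.01, 0.01, -6.44]
[-0.0355, 0.013, -0.0049] [0.01, 0.01, -6.44]
[-0.0367, 0.0089, -0.005] [0.01, 0.01, -6.44]
[-0.0375, 0.0047, -0.005] [0.01, 0.01, -6.44]
[-0.0378, 0.0005, -0.005] [0.01, 0.01, -6.44]
[-0.0376, -0.0038, -0.005] [0.01, 0.01, -6.44]
[-0.0369, -0.008, -0.005] [0.01, 0.01, -6.44]
[-0.0358, -0.0121, -0.005] [0.01, 0.01, -6.44]
[-0.0342, -0.016, -0.005] [0.01, 0.01, -6.44]
[-0.0322, -0.0197, -0.005] [0.01, 0.01, -6.44]
[-0.0298, -0.0232, -0.005] [0.01, 0.01, -6.44]
[-0.027, -0.0264, -0.005] [0.01, 0.01, -6.44]
[-0.0239, -0.0293, -0.005] [0.01, 0.01, -6.44]
[-0.0204, -0.0318, -0.005] [0.01, 0.01, -6.44]
```

{"api": "send_rows", "payload": {
  "motion": [
    {"travel": [-0.034, 0.017, -0.005], "angular": [0, 0, -6.4], "fingers": 1},
    {"travel": [-0.035, 0.013, -0.005], "angular": [0, 0, -6.4], "fingers": 1},
    {"travel": [-0.037, 0.009, -0.005], "angular": [0, 0, -6.4], "fingers": 1},
    {"travel": [-0.038, 0.005, -0.005], "angular": [0, 0, -6.4], "fingers": 1},
    {"travel": [-0.038, 0, -0.005], "angular": [0, 0, -6.4], "fingers": 1},
    {"travel": [-0.038, -0.004, -0.005], "angular": [0, 0, -6.4], "fingers": 1},
    {"travel": [-0.037, -0.008, -0.005], "angular": [0, 0, -6.4], "fingers": 1},
    {"travel": [-0.036, -0.012, -0.005], "angular": [0, 0, -6.4], "fingers": 1},
    {"travel": [-0.034, -0.016, -0.005], "angular": [0, 0, -6.4], "fingers": 1},
    {"travel": [-0.032, -0.02, -0.005], "angular": [0, 0, -6.4], "fingers": 1}
  ]
}}

```text
time: 1.2
ee_pos: [0.4376, -0.3548, 0.2788]
tcp_rot: [-0.638, 0.77, 0.004, 0.001]
force: [-0.3, -0.3, 1.0]
width: 0.0852
```

```bash
python3 - <<'E'
from h import *
from bench import ctrl,cams
s=ctrl.sense();print(s["time"],s["ee_pos"])
plan(s,[.55,-.27,.30],283.4,7)
E
```

```text
1.2 [ 0.43762391 -0.35480275  0.27880742]
total tool-frame shift mm [-104.36  -94.52  -21.08] turn deg [  0.24   0.41 -24.12]
[-0.0149, -0.0135, -0.003] [0.03, 0.06, -3.45]
[-0.0141, -0.0144, -0.003] [0.03, 0.06, -3.45]
[-0.0132, -0.0152, -0.003] [0.03, 0.06, -3.45]
[-0.0122, -0.016, -0.003] [0.03, 0.06, -3.45]
[-0.0112, -0.0167, -0.003] [0.03, 0.06, -3.45]
[-0.0102, -0.0173, -0.003] [0.03, 0.06, -3.45]
[-0.0092, -0.0179, -0.003] [0.03, 0.06, -3.45]
```

{"api": "send_rows", "payload": {
  "motion": [
    {"travel": [-0.015, -0.0135, -0.003], "angular": [0, 0, -3.5], "fingers": 1},
    {"travel": [-0.014, -0.0145, -0.003], "angular": [0, 0, -3.5], "fingers": 1},
    {"travel": [-0.0135, -0.015, -0.003], "angular": [0, 0, -3.5], "fingers": 1},
    {"travel": [-0.0125, -0.016, -0.003], "angular": [0, 0, -3.5], "fingers": 1},
    {"travel": [-0.0115, -0.017, -0.003], "angular": [0, 0, -3.5], "fingers": 1},
    {"travel": [-0.0105, -0.0175, -0.003], "angular": [0, 0, -3.5], "fingers": 1},
    {"travel": [-0.0095, -0.018, -0.003], "angular": [0, 0, -3.5], "fingers": 1},
    {"travel": [0, 0, 0], "angular": [0, 0, 0], "fingers": 1}
  ]
}}

```text
time: 2.0
ee_pos: [0.5564, -0.2583, 0.2993]
tcp_rot: [0.795, -0.606, -0.005, -0.002]
force: [-0.5, -0.7, -0.4]
width: 0.0856
```

```bash
python3 - <<'E'
from h import *
from bench import ctrl,cams
s,c=wcam(ctrl,cams);np.savez("w1.npz",**c);print(s["ee_pos"],s["tcp_rot"])
cv2.imwrite("pics/w1.png",c["pixels"][:,:,::-1])
plan(s,[.55,-.27,.30],283.4,1)
print(proj(pose([0.549,-.295,1.804],KEY),c).round(0).tolist())
E
```

```text
[ 0.55643139 -0.25827163  0.29926081] [ 0.79506637 -0.60649866 -0.00510132 -0.00167831]
total tool-frame shift mm [ 9.6   9.31 -0.8 ] turn deg [0.21 0.58 1.93]
[0.0096, 0.0093, -0.0008] [0.21, 0.58, 1.93]
[[279.0, 140.0], [279.0, 141.0], [300.0, 141.0], [302.0, 142.0], [299.0, 162.0], [301.0, 165.0], [280.0, 236.0], [281.0, 243.0], [275.0, 235.0], [275.0, 243.0], [278.0, 164.0]]
```

View pics/w1.png

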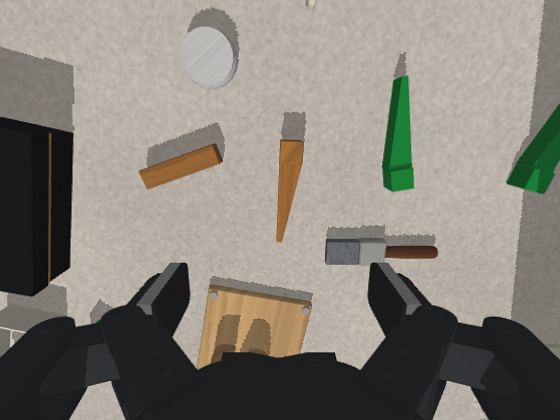

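The wrist view shows the brown key, head at (291,148) and tip at (279,240). It is parallel-sided at the head then tapers on its right side, so the choice is confirmed. The spacer is at (182,165), the green look-alike at (399,135), and the board's mouth end at about (262,295).

```bash
python3 - <<'E'
from h import *
c=dict(np.load("w1.npz"));im=c["pixels"]
hsv=cv2.cvtColor(im,cv2.COLOR_RGB2HSV);m=((hsv[...,0]<20)&(hsv[...,1]>130)).astype(np.uint8)
m[:130]=0;m[250:]=0;m[:,:265]=0;m[:,312:]=0
p,f,n=fitmask(m.astype(np.float32),KEY,c,[.549,-.295,1.804]);print(p,np.degrees(p[2]),f,n)
o=im.copy();
h=cv2.convexHull(proj(pose(p,KEY),c).astype(np.float32));cv2.polylines(o,[np.round(h).astype(int)],True,(0,255,255))
cv2.imwrite("pics/w1c.png",np.hstack([cv2.resize(x[130:250,250:330],(400,600),interpolation=cv2.INTER_NEAREST)[:,:,::-1] for x in (im,o)]))
E
```

```text
[ 0.54861076 -0.29641108  1.80949817] 103.67660824740315 140.3125 1607.0
```

View pics/w1c.png

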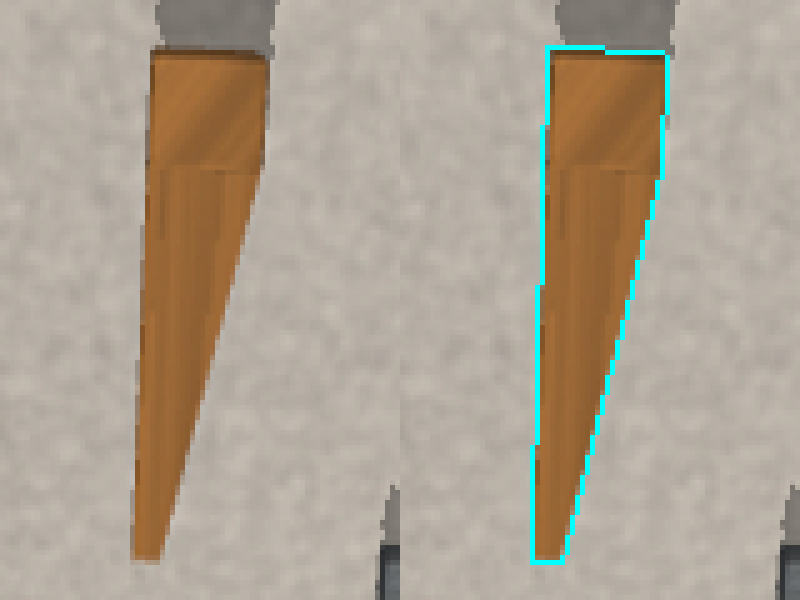

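```bash
python3 - <<'E'
from h import *
from bench import ctrl,cams
s=ctrl.sense()
plan(s,[.5486,-.2964,.10],283.7,8)
E
```

```text
total tool-frame shift mm [ 36.57  15.65 198.78] turn deg [0.26 0.6  1.52]
[0.0046, 0.002, 0.0248] [0.03, 0.08, 0.19]
[0.0045, 0.002, 0.0249] [0.03, 0.08, 0.19]
[0.0045, 0.002, 0.0249] [0.03, 0.08, 0.19]
[0.0045, 0.002, 0.0249] [0.03, 0.08, 0.19]
[0.0045, 0.002, 0.0249] [0.03, 0.08, 0.19]
[0.0044, 0.002, 0.0249] [0.03, 0.08, 0.19]
[0.0044, 0.002, 0.0249] [0.03, 0.08, 0.19]
[0.0044, 0.0019, 0.0249] [0.03, 0.08, 0.19]
```

{"api": "send_rows", "payload": {
  "motion": [
    {"travel": [0.0045, 0.002, 0.025], "angular": [0.03, 0.08, 0.2], "fingers": 1},
    {"travel": [0.0045, 0.002, 0.025], "angular": [0.03, 0.08, 0.2], "fingers": 1},
    {"travel": [0.0045, 0.002, 0.025], "angular": [0.03, 0.08, 0.2], "fingers": 1},
    {"travel": [0.0045, 0.002, 0.025], "angular": [0.03, 0.08, 0.2], "fingers": 1},
    {"travel": [0.0045, 0.002, 0.025], "angular": [0.03, 0.08, 0.2], "fingers": 1},
    {"travel": [0.0045, 0.002, 0.025], "angular": [0.03, 0.08, 0.2], "fingers": 1},
    {"travel": [0.0045, 0.002, 0.025], "angular": [0.03, 0.08, 0.2], "fingers": 1},
    {"travel": [0.0045, 0.002, 0.025], "angular": [0.03, 0.08, 0.2], "fingers": 1},
    {"travel": [0, 0, 0], "angular": [0, 0, 0], "fingers": 1}
  ]
}}

```text
time: 2.95
ee_pos: [0.5407, -0.3028, 0.0928]
tcp_rot: [0.781, -0.624, -0.0, 0.001]
force: [-0.6, -0.7, -1.4]
width: 0.0852
```

```bash
python3 - <<'E'
from h import *
from bench import ctrl,cams
s=ctrl.sense();print(s["ee_pos"])
plan(s,[.5486,-.2964,.005],283.7,1)
E
```

```text
[ 0.5406793  -0.30284212  0.09275567]
total tool-frame shift mm [-4.6  -9.24 87.74] turn deg [ 0.06 -0.04 -0.99]
[-0.0046, -0.0092, 0.0877] [0.06, -0.04, -0.99]
```

{"api": "send_rows", "payload": {
  "motion": [
    {"travel": [-0.0045, -0.009, 0.005], "angular": [0, 0, -1], "fingers": 1},
    {"travel": [0, 0, 0.02], "angular": [0, 0, 0], "fingers": 1},
    {"travel": [0, 0, 0], "angular": [0, 0, 0], "fingers": 1}
  ]
}}

```text
time: 3.25
ee_pos: [0.5503, -0.2972, 0.0703]
tcp_rot: [0.787, -0.617, 0.002, 0.0]
force: [-0.5, 1.4, -0.4]
width: 0.0855
```

```bash
python3 - <<'E'
from h import *
from bench import ctrl,cams
s=ctrl.sense();print(s["ee_pos"])
plan(s,[.5486,-.2964,.005],283.7,1)
E
```

```text
[ 0.55034746 -0.29723184  0.07033264]
total tool-frame shift mm [-1.47  1.68 65.32] turn deg [-0.16 -0.21  0.05]
[-0.0015, 0.0017, 0.0653] [-0.16, -0.21, 0.05]
```

{"api": "send_rows", "payload": {
  "motion": [
    {"travel": [-0.001, 0.001, 0.02], "angular": [-0.15, -0.2, 0], "fingers": 1},
    {"travel": [0, 0, 0.02], "angular": [0, 0, 0], "fingers": 1},
    {"travel": [0, 0, 0.012], "angular": [0, 0, 0], "fingers": 1},
    {"travel": [0, 0, 0], "angular": [0, 0, 0], "fingers": 1}
  ]
}}

```text
time: 3.65
ee_pos: [0.5558, -0.2971, 0.0248]
tcp_rot: [0.788, -0.616, 0.007, -0.002]
force: [-0.3, -0.3, -0.7]
width: 0.0854
```

```bash
python3 - <<'E'
from h import *
from bench import ctrl,cams
s=ctrl.sense();print(s["ee_pos"],s["force"])
plan(s,[.5486,-.2964,.005],283.7,1)
E
```

```text
[ 0.55580811 -0.29712246  0.02479693] [-0.3341793  -0.27831462 -0.69494121]
total tool-frame shift mm [-2.61  7.04 19.7 ] turn deg [-0.66 -0.48  0.31]
[-0.0026, 0.007, 0.0197] [-0.66, -0.48, 0.31]
```

{"api": "send_rows", "payload": {
  "motion": [
    {"travel": [-0.0026, 0.007, 0.002], "angular": [-0.6, -0.5, 0.3], "fingers": 1},
    {"travel": [0, 0, 0], "angular": [0, 0, 0], "fingers": 1}
  ]
}}

```text
time: 3.85
ee_pos: [0.5495, -0.2964, 0.0249]
tcp_rot: [0.787, -0.617, 0.001, -0.001]
force: [-0.1, 0.7, -0.5]
width: 0.0852
```

```bash
python3 - <<'E'
from h import *
from bench import ctrl,cams
s=ctrl.sense();print(s["ee_pos"],s["force"])
plan(s,[.5486,-.2964,.005],283.7,1)
E
```

```text
[ 0.54948281 -0.29640343  0.02488224] [-0.09941976  0.68705193 -0.54579259]
total tool-frame shift mm [-0.23  0.92 19.88] turn deg [-0.17 -0.05  0.04]
[-0.0002, 0.0009, 0.0199] [-0.17, -0.05, 0.04]
```

{"api": "send_rows", "payload": {
  "motion": [
    {"travel": [0, 0.001, 0.01], "angular": [-0.2, 0, 0], "fingers": 1},
    {"travel": [0, 0.001, 0.008], "angular": [0, 0, 0], "fingers": 1},
    {"travel": [0, 0, 0], "angular": [0, 0, 0], "fingers": 1}
  ]
}}

```text
time: 4.15
ee_pos: [0.5485, -0.2974, 0.0077]
tcp_rot: [0.787, -0.617, 0.002, -0.0]
force: [-0.4, 0.0, 1.0]
width: 0.0854
```

```bash
python3 - <<'E'
from h import *
from bench import ctrl,cams
s=ctrl.sense();print(s["ee_pos"],s["force"])
plan(s,[.5486,-.2964,.005],283.7,1)
E
```

```text
[ 0.54852197 -0.2973827   0.00771805] [-0.40970862  0.02447364  1.04928501]
total tool-frame shift mm [-0.94 -0.3   2.72] turn deg [-0.15 -0.17  0.05]
[-0.0009, -0.0003, 0.0027] [-0.15, -0.17, 0.05]
```

{"api": "send_rows", "payload": {
  "motion": [
    {"travel": [-0.001, 0, 0.002], "angular": [-0.1, -0.2, 0], "fingers": -1},
    {"travel": [0, 0, 0], "angular": [0, 0, 0], "fingers": -1},
    {"travel": [0, 0, 0], "angular": [0, 0, 0], "fingers": -1},
    {"travel": [0, 0, 0], "angular": [0, 0, 0], "fingers": -1},
    {"travel": [0, 0, 0], "angular": [0, 0, 0], "fingers": -1},
    {"travel": [0, 0, 0], "angular": [0, 0, 0], "fingers": -1},
    {"travel": [0, 0, 0], "angular": [0, 0, 0], "fingers": -1},
    {"travel": [0, 0, 0], "angular": [0, 0, 0], "fingers": -1}
  ],
  "squeeze": 40
}}

```text
time: 4.95
ee_pos: [0.5483, -0.2964, 0.0054]
tcp_rot: [0.787, -0.617, -0.0, -0.0]
force: [0.1, 0.3, -0.2]
width: 0.0305
```

```bash
python3 - <<'E'
from h import *
from bench import ctrl,cams
s,c=wcam(ctrl,cams);print(s["ee_pos"],s["force"],s["width"])
cv2.imwrite("pics/w2.png",c["pixels"][:,:,::-1])
plan(s,[.5486,-.2964,.005],283.7,1)
E
```

```text
[ 0.54832696 -0.29641298  0.00537917] [ 0.12629669  0.28613906 -0.24986696] 0.030463024375910624
total tool-frame shift mm [ 0.05 -0.27  0.38] turn deg [-0.03  0.05  0.05]
[0.0001, -0.0003, 0.0004] [-0.03, 0.05, 0.05]
```

View pics/w2.png

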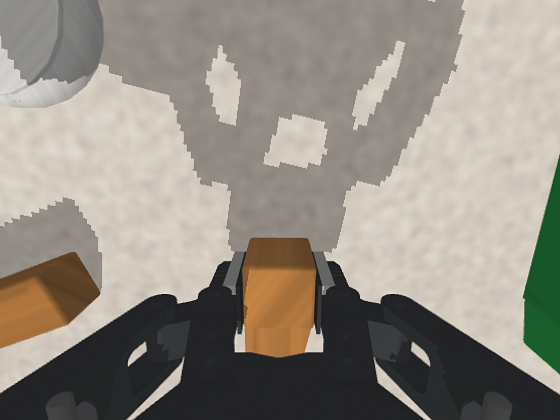

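```bash
python3 - <<'E'
from h import *
from bench import ctrl,cams
s=ctrl.sense()
t=pose([.546,.0904,1.642],[[-.23,.0175,.17]])[0];print(t)
plan(s,t,274.1,8)
E
```

```text
[ 0.54490735 -0.14026221  0.17      ]
total tool-frame shift mm [-152.63  -33.83 -164.46] turn deg [-0.02  0.05  9.65]
[-0.0191, -0.0042, -0.0206] [-0.0, 0.01, 1.21]
[-0.0192, -0.0038, -0.0206] [-0.0, 0.01, 1.21]
[-0.0192, -0.0034, -0.0206] [-0.0, 0.01, 1.21]
[-0.0193, -0.003, -0.0206] [-0.0, 0.01, 1.21]
[-0.0194, -0.0026, -0.0206] [-0.0, 0.01, 1.21]
[-0.0194, -0.0022, -0.0206] [-0.0, 0.01, 1.21]
[-0.0194, -0.0018, -0.0206] [-0.0, 0.01, 1.21]
[-0.0195, -0.0014, -0.0206] [-0.0, 0.01, 1.21]
```

{"api": "send_rows", "payload": {
  "motion": [
    {"travel": [0, 0, -0.02], "angular": [0, 0, 0], "fingers": -1},
    {"travel": [-0.014, -0.004, -0.02], "angular": [0, 0, 1.2], "fingers": -1},
    {"travel": [-0.022, -0.004, -0.02], "angular": [0, 0, 1.2], "fingers": -1},
    {"travel": [-0.022, -0.004, -0.02], "angular": [0, 0, 1.2], "fingers": -1},
    {"travel": [-0.022, -0.003, -0.02], "angular": [0, 0, 1.2], "fingers": -1},
    {"travel": [-0.022, -0.003, -0.02], "angular": [0, 0, 1.2], "fingers": -1},
    {"travel": [-0.022, -0.002, -0.02], "angular": [0, 0, 1.2], "fingers": -1},
    {"travel": [-0.015, -0.002, -0.02], "angular": [0, 0, 1.2], "fingers": -1},
    {"travel": [-0.01, -0.001, 0], "angular": [0, 0, 1.2], "fingers": -1},
    {"travel": [0, 0, 0], "angular": [0, 0, 0], "fingers": -1}
  ]
}}

```text
time: 6.0
ee_pos: [0.5445, -0.1402, 0.1705]
tcp_rot: [0.729, -0.684, -0.002, -0.0]
force: [-0.1, 0.2, -0.3]
width: 0.0307
```

{"api": "send_rows", "payload": {
  "motion": [
    {"travel": [0, 0, 0], "angular": [0, 0, 0], "fingers": -1},
    {"travel": [0, 0, 0], "angular": [0, 0, 0], "fingers": -1}
  ]
}}

```text
time: 6.2
ee_pos: [0.5442, -0.1405, 0.1703]
tcp_rot: [0.729, -0.684, -0.003, -0.0]
force: [-0.5, -0.1, 0.2]
width: 0.0301
```

```bash
python3 - <<'E'
from h import *
from bench import ctrl,cams
s,c=wcam(ctrl,cams);np.savez("w3.npz",**c);print(s["ee_pos"],s["force"],s["width"])
cv2.imwrite("pics/w3.png",c["pixels"][:,:,::-1])
t=pose([.546,.0904,1.642],[[-.23,.0175,.17]])[0]
plan(s,t,274.1,1)
E
```

```text
[ 0.54417541 -0.14049252  0.17027359] [-0.4836251  -0.09072101  0.17327573] 0.030080202222633752
total tool-frame shift mm [-0.18 -0.75  0.27] turn deg [ 0.19  0.23 -0.42]
[-0.0002, -0.0007, 0.0003] [0.19, 0.23, -0.42]
```

View pics/w3.png

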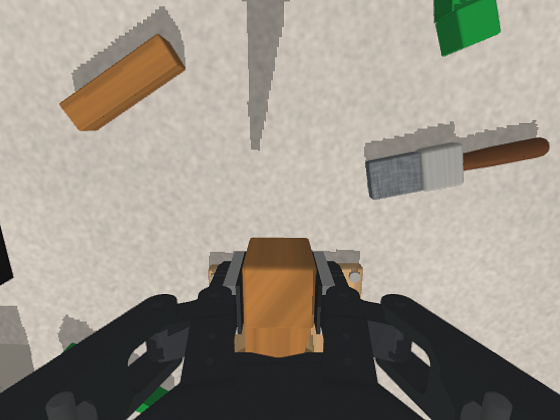

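The wrist view shows the key held (head at (280,275)), but the gripper hides the gap. I'll go over the jig to see the mouth.

```bash
python3 - <<'E'
from h import *
from bench import ctrl,cams
s=ctrl.sense()
t=pose([.546,.0904,1.642],[[.03,.015,.25]])[0];print(t)
plan(s,t,274.1,9)
E
```

```text
[0.5289037  0.11925683 0.25      ]
total tool-frame shift mm [-260.66   -1.12  -78.84] turn deg [ 0.2   0.22 -0.44]
[-0.029, -0.0001, -0.0088] [0.02, 0.02, -0.05]
[-0.029, -0.0002, -0.0088] [0.02, 0.02, -0.05]
[-0.029, -0.0002, -0.0088] [0.02, 0.02, -0.05]
[-0.029, -0.0002, -0.0088] [0.02, 0.02, -0.05]
[-0.0289, -0.0002, -0.0088] [0.02, 0.02, -0.05]
[-0.0289, -0.0003, -0.0088] [0.02, 0.02, -0.05]
[-0.0289, -0.0003, -0.0088] [0.02, 0.02, -0.05]
[-0.0289, -0.0003, -0.0088] [0.02, 0.02, -0.05]
[-0.0289, -0.0003, -0.0089] [0.02, 0.02, -0.05]
```

{"api": "send_rows", "payload": {
  "motion": [
    {"travel": [-0.01, 0, -0.012], "angular": [0, 0, 0], "fingers": -1},
    {"travel": [-0.03, 0, -0.012], "angular": [0, 0, 0], "fingers": -1},
    {"travel": [-0.035, 0, -0.01], "angular": [0, 0, 0], "fingers": -1},
    {"travel": [-0.035, 0, -0.008], "angular": [0, 0, 0], "fingers": -1},
    {"travel": [-0.035, 0, -0.008], "angular": [0, 0, 0], "fingers": -1},
    {"travel": [-0.035, 0, -0.008], "angular": [0, 0, 0], "fingers": -1},
    {"travel": [-0.035, 0, -0.008], "angular": [0, 0, 0], "fingers": -1},
    {"travel": [-0.025, 0, -0.008], "angular": [0, 0, 0], "fingers": -1},
    {"travel": [-0.015, 0, -0.004], "angular": [0, 0, 0], "fingers": -1},
    {"travel": [0, 0, 0], "angular": [0, 0, 0], "fingers": -1}
  ]
}}

```text
time: 7.25
ee_pos: [0.5283, 0.1226, 0.2556]
tcp_rot: [0.727, -0.687, -0.003, 0.0]
force: [0.3, -0.0, 0.1]
width: 0.0303
```

{"api": "send_rows", "payload": {
  "motion": [
    {"travel": [0, 0, 0], "angular": [0, 0, 0], "fingers": -1},
    {"travel": [0, 0, 0], "angular": [0, 0, 0], "fingers": -1}
  ]
}}

```text
time: 7.45
ee_pos: [0.5279, 0.1216, 0.2554]
tcp_rot: [0.727, -0.687, -0.003, 0.001]
force: [0.6, 0.4, -1.1]
width: 0.0304
```

```bash
python3 - <<'E'
from h import *
from bench import ctrl,cams
s,c=wcam(ctrl,cams);np.savez("w4.npz",**c);print(s["ee_pos"],s["joint_velocities"].round(3),s["width"])
im=c["pixels"][:,:,::-1];cv2.imwrite("pics/w4.png",im)
x=cams.camera("top")["pixels"]
E
```

```text
[0.52789416 0.12163596 0.25535456] [-0.008  0.001 -0.008  0.    -0.004  0.002] 0.030371415474479992
```

View pics/w4.png

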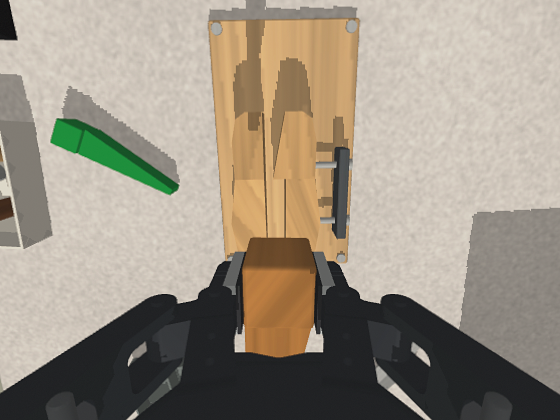

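```bash
python3 - <<'E'
import cv2
a=cv2.imread("pics/w4.png")
cv2.imwrite("pics/c4.png",cv2.resize(a[95:245,215:335],(480,600),interpolation=cv2.INTER_CUBIC))
cv2.imwrite("pics/c4b.png",cv2.resize(a[5:275,200:370],(510,810)[::1],interpolation=cv2.INTER_CUBIC)[:600])
E
```

```text
(no output)
```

View pics/c4.png

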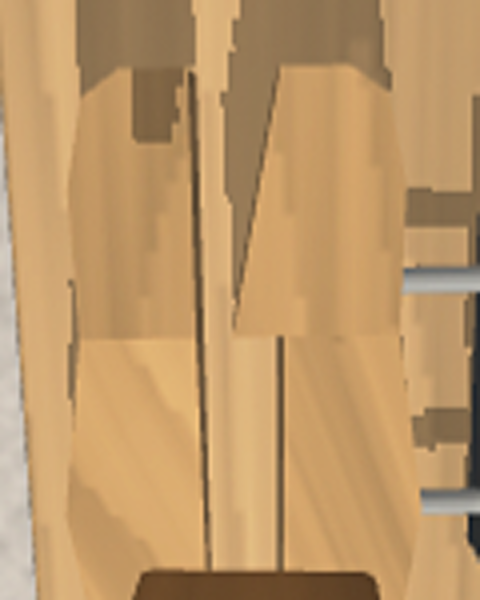

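View pics/c4b.png

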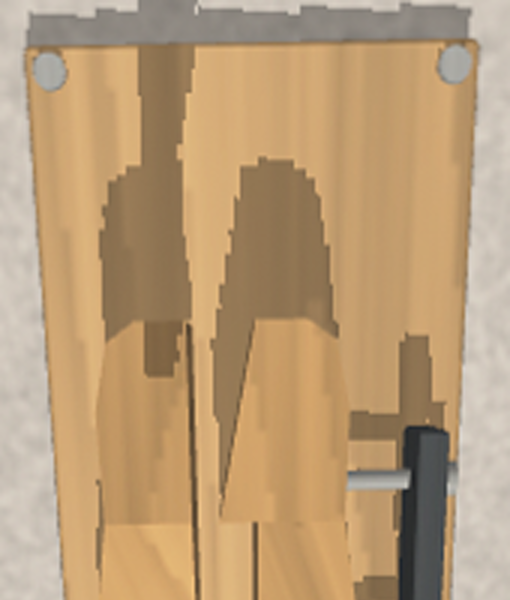

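```bash
python3 - <<'E'
from h import *
c=dict(np.load("w4.npz"))
f=lambda uv,s,o:(np.array(uv,float)+.5)/s-.5+o
A=unproj(f([(27,46),(478,41),(66,598)],3,[200,5]),c,.015)
B=unproj(f([(189,67),(197,338),(207,570),(281,66),(236,333),(283,338),(284,570)],4,[215,95]),c,.07)
print(A.round(4));print(B.round(4))
ang=lambda a,b:np.degrees(np.arctan2(*(b-a)[[1,0]]))
print("board front dir (expect jig y => yaw+90)",ang(A[0],A[1])-90,"left edge",ang(A[0],A[2]),"fixed face",ang(B[0],B[1]),ang(B[0],B[2]),ang(B[5],B[6]))
y=np.radians(ang(B[0],B[2]));
for P in (*A,*B):
    d=P-B[0];print((1e3*np.array([np.cos(y)*d[0]+np.sin(y)*d[1],-np.sin(y)*d[0]+np.cos(y)*d[1]])).round(1))
E
```

```text
[[ 0.6137 -0.056   0.015 ]
 [ 0.4475 -0.0676  0.015 ]
 [ 0.5985  0.1536  0.015 ]]
[[0.5483 0.0381 0.07  ]
 [0.5432 0.1081 0.07  ]
 [0.5373 0.1756 0.07  ]
 [0.5248 0.0365 0.07  ]
 [0.5326 0.1062 0.07  ]
 [0.5197 0.1068 0.07  ]
 [0.5151 0.1744 0.07  ]]
board front dir (expect jig y => yaw+90) -266.01762179822924 left edge 94.13687619510087 fixed face 94.20419518345176 94.58900838197968 93.9273866503546
[-99.1 -57.6]
[-97.3 108.9]
[111.1 -59.2]
[ 0. -0.]
[70.2 -0.5]
[137.9  -0. ]
[ 0.3 23.7]
[69.1 10.2]
[70.8 23.1]
[138.5  22.3]
```

Measured: gap at the mouth about 23.5 mm, jig yaw 94.1°, mouth at about (0.5486, 0.0388). First touch should come with about 77 mm inside. Next I back off behind the mouth and lower.

```bash
cat >> h.py <<'E'
MOUTH=[.5486,.0388,np.radians(94.1)]
def go(s,xm,ym,z,n=1):
    """target in mm relative to mouth frame (TCP), z in m"""
    t=pose(MOUTH,[[xm/1e3,ym/1e3,z]])[0]
    d=s["ee_pos"]-np.array([MOUTH[0],MOUTH[1],0]);a=MOUTH[2]
    print("t",round(s["time"],2),"TCP in mouth frame mm",(1e3*(np.cos(a)*d[0]+np.sin(a)*d[1])).round(2),(1e3*(-np.sin(a)*d[0]+np.cos(a)*d[1])).round(2),"z",(s["ee_pos"][2]*1e3).round(2),"F jig",(np.cos(a)*s["force"][0]+np.sin(a)*s["force"][1]).round(2),(-np.sin(a)*s["force"][0]+np.cos(a)*s["force"][1]).round(2),s["force"][2].round(2),"w",s["width"].round(4))
    plan(s,t,274.1,n)
E
python3 - <<'E'
from h import *
from bench import ctrl
go(ctrl.sense(),-145,17.5,.10)
E
```

```text
Traceback (most recent call last):
  File "h.py", line 43, in go
    print("t",round(s["time"],2),"TCP in mouth frame mm",(1e3*(np.cos(a)*d[0]+np.sin(a)*d[1])).round(2),(1e3*(-np.sin(a)*d[0]+np.cos(a)*d[1])).round(2),"z",(s["ee_pos"][2]*1e3).round(2),"F jig",(np.cos(a)*s["force"][0]+np.sin(a)*s["force"][1]).round(2),(-np.sin(a)*s["force"][0]+np.cos(a)*s["force"][1]).round(2),s["force"][2].round(2),"w",s["width"].round(4))
                                                                                                                                                                                                                                                                                                                                                    ^^^^^^^^^^^^^^^^
AttributeError: 'float' object has no attribute 'round'
```

```bash
sed -i 's/s\["width"\].round(4)/round(float(s["width"]),4)/' h.py
python3 - <<'E'
from h import *
from bench import ctrl
go(ctrl.sense(),-145,17.5,.10)
E
```

```text
t 7.55 TCP in mouth frame mm 83.86 14.76 z 255.22 F jig -0.93 0.28 -1.86 w 0.0305
total tool-frame shift mm [229.48  -1.73 154.31] turn deg [ 0.35  0.23 -0.89]
[0.2295, -0.0017, 0.1543] [0.35, 0.23, -0.89]
```

{"api": "send_rows", "payload": {
  "motion": [
    {"travel": [0.015, 0, 0], "angular": [0.3, 0.2, -0.9], "fingers": -1},
    {"travel": [0.035, 0, 0], "angular": [0, 0, 0], "fingers": -1},
    {"travel": [0.035, 0, 0.01], "angular": [0, 0, 0], "fingers": -1},
    {"travel": [0.035, 0, 0.02], "angular": [0, 0, 0], "fingers": -1},
    {"travel": [0.035, 0, 0.02], "angular": [0, 0, 0], "fingers": -1},
    {"travel": [0.035, 0, 0.025], "angular": [0, 0, 0], "fingers": -1},
    {"travel": [0.025, 0, 0.025], "angular": [0, 0, 0], "fingers": -1},
    {"travel": [0.01, 0, 0.025], "angular": [0, 0, 0], "fingers": -1},
    {"travel": [0, 0, 0.015], "angular": [0, 0, 0], "fingers": -1},
    {"travel": [0, 0, 0], "angular": [0, 0, 0], "fingers": -1}
  ]
}}

```text
time: 8.55
ee_pos: [0.5425, -0.1204, 0.109]
tcp_rot: [0.728, -0.686, -0.001, 0.0]
force: [-0.4, 0.5, -0.9]
width: 0.0304
```

```bash
python3 - <<'E'
from h import *
from bench import ctrl
go(ctrl.sense(),-145,17.5,.04)
E
```

```text
t 8.55 TCP in mouth frame mm -158.32 17.49 z 109.0 F jig 0.52 0.4 -0.91 w 0.0304
total tool-frame shift mm [-1.33e+01  6.00e-02  6.90e+01] turn deg [ 0.08  0.02 -0.65]
[-0.0133, 0.0001, 0.069] [0.08, 0.02, -0.65]
```

{"api": "send_rows", "payload": {
  "motion": [
    {"travel": [0, 0, 0.02], "angular": [0, 0, -0.6], "fingers": -1},
    {"travel": [0, 0, 0.025], "angular": [0, 0, 0], "fingers": -1},
    {"travel": [0, 0, 0.015], "angular": [0, 0, 0], "fingers": -1},
    {"travel": [0, 0, 0.01], "angular": [0, 0, 0], "fingers": -1},
    {"travel": [0, 0, 0], "angular": [0, 0, 0], "fingers": -1},
    {"travel": [0, 0, 0], "angular": [0, 0, 0], "fingers": -1}
  ]
}}

```text
time: 9.15
ee_pos: [0.5461, -0.1227, 0.0416]
tcp_rot: [0.731, -0.682, 0.003, -0.002]
force: [0.2, -0.3, -1.6]
width: 0.0304
```

```bash
python3 - <<'E'
from h import *
from bench import ctrl
go(ctrl.sense(),-145,17.5,.024)
E
```

```text
t 9.15 TCP in mouth frame mm -160.91 14.01 z 41.64 F jig -0.31 -0.18 -1.61 w 0.0304
total tool-frame shift mm [-15.93   3.63  17.58] turn deg [-0.39 -0.11 -0.1 ]
[-0.0159, 0.0036, 0.0176] [-0.39, -0.11, -0.1]
```

{"api": "send_rows", "payload": {
  "motion": [
    {"travel": [0, 0.0035, 0.01], "angular": [-0.4, -0.1, -0.1], "fingers": -1},
    {"travel": [0, 0, 0.006], "angular": [0, 0, 0], "fingers": -1},
    {"travel": [0, 0, 0], "angular": [0, 0, 0], "fingers": -1}
  ]
}}

```text
time: 9.45
ee_pos: [0.544, -0.1229, 0.0268]
tcp_rot: [0.732, -0.681, 0.001, -0.001]
force: [-0.0, -0.0, -1.5]
width: 0.0306
```

```bash
python3 - <<'E'
from h import *
from bench import ctrl,cams
s=ctrl.sense();go(s,-120,17.5,.024)
cv2.imwrite("pics/s5.png",cv2.resize(cams.camera("scene")["pixels"][180:290,220:370,::-1],(800,586),interpolation=cv2.INTER_CUBIC))
cv2.imwrite("pics/t5.png",cv2.resize(cams.camera("top")["pixels"][160:250,180:360,::-1],(800,400),interpolation=cv2.INTER_CUBIC))
E
```

```text
t 9.45 TCP in mouth frame mm -160.92 16.11 z 26.79 F jig -0.01 0.02 -1.49 w 0.0306
total tool-frame shift mm [-40.92   1.38   2.78] turn deg [-0.22 -0.01  0.04]
[-0.0409, 0.0014, 0.0028] [-0.22, -0.01, 0.04]
```

View pics/s5.png

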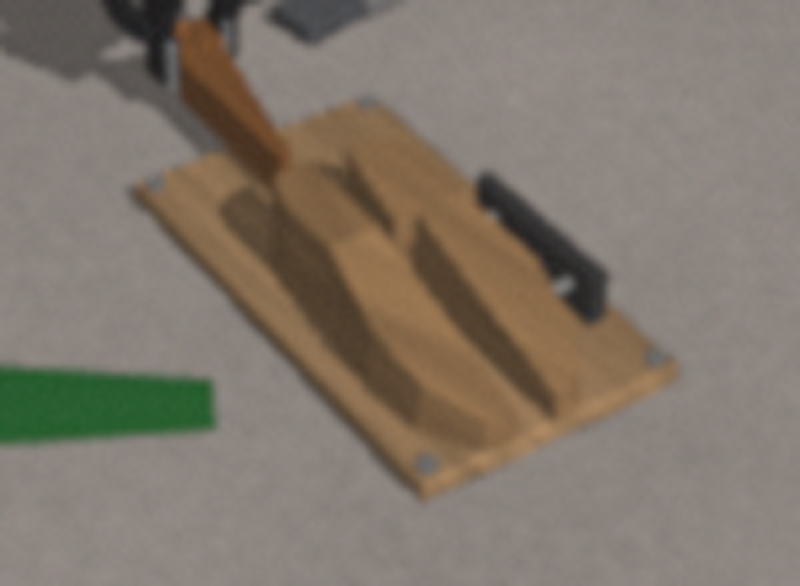

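View pics/t5.png

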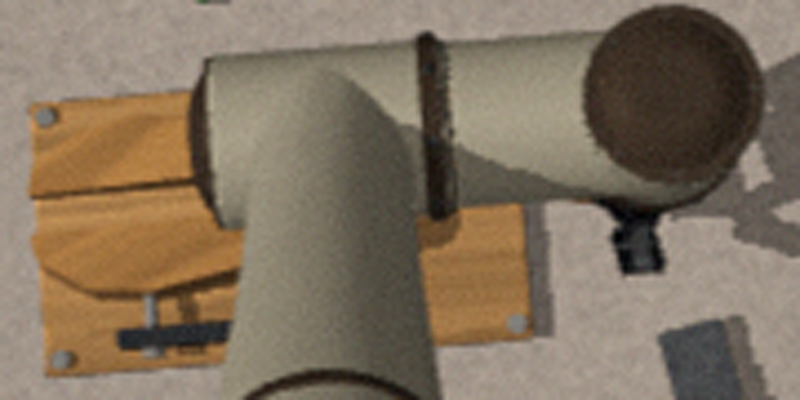

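The scene view shows the key's tip at about (275,165) in the crop, just in front of the fixed half's heel and held above the board. Next I slide it in.

{"api": "send_rows", "payload": {
  "motion": [
    {"travel": [-0.008, 0.0015, 0.001], "angular": [-0.2, 0, 0], "fingers": -1},
    {"travel": [-0.012, 0, 0], "angular": [0, 0, 0], "fingers": -1},
    {"travel": [-0.01, 0, 0], "angular": [0, 0, 0], "fingers": -1},
    {"travel": [0, 0, 0], "angular": [0, 0, 0], "fingers": -1}
  ]
}}

```text
time: 9.95
ee_pos: [0.5409, -0.0903, 0.0269]
tcp_rot: [0.732, -0.681, 0.001, -0.001]
force: [-0.3, 0.4, -1.2]
width: 0.0303
```

```bash
python3 - <<'E'
from h import *
from bench import ctrl,cams
s=ctrl.sense();go(s,-80,17.5,.023)
E
```

```text
t 9.95 TCP in mouth frame mm -128.24 16.9 z 26.91 F jig 0.47 0.28 -1.25 w 0.0303
total tool-frame shift mm [-48.24   0.56   3.89] turn deg [-0.14 -0.02  0.06]
[-0.0482, 0.0006, 0.0039] [-0.14, -0.02, 0.06]
```

{"api": "send_rows", "payload": {
  "motion": [
    {"travel": [-0.01, 0.0008, 0.001], "angular": [-0.1, 0, 0], "fingers": -1},
    {"travel": [-0.012, 0, 0.001], "angular": [0, 0, 0], "fingers": -1},
    {"travel": [-0.012, 0, 0.001], "angular": [0, 0, 0], "fingers": -1},
    {"travel": [-0.008, 0, 0.001], "angular": [0, 0, 0], "fingers": -1},
    {"travel": [0, 0, 0], "angular": [0, 0, 0], "fingers": -1}
  ]
}}

```text
time: 10.45
ee_pos: [0.5368, -0.0437, 0.0228]
tcp_rot: [0.733, -0.68, 0.0, -0.0]
force: [0.2, -0.3, -0.5]
width: 0.0306
```

```bash
python3 - <<'E'
from h import *
from bench import ctrl,cams
s=ctrl.sense();go(s,-80,17.5,.021)
cv2.imwrite("pics/s6.png",cv2.resize(cams.camera("scene")["pixels"][180:290,220:370,::-1],(800,586),interpolation=cv2.INTER_CUBIC))
E
```

```text
t 10.45 TCP in mouth frame mm -81.44 17.65 z 22.81 F jig -0.36 -0.19 -0.54 w 0.0306
total tool-frame shift mm [-1.44 -0.15  1.81] turn deg [-0.06 -0.02  0.16]
[-0.0014, -0.0002, 0.0018] [-0.06, -0.02, 0.16]
```

View pics/s6.png

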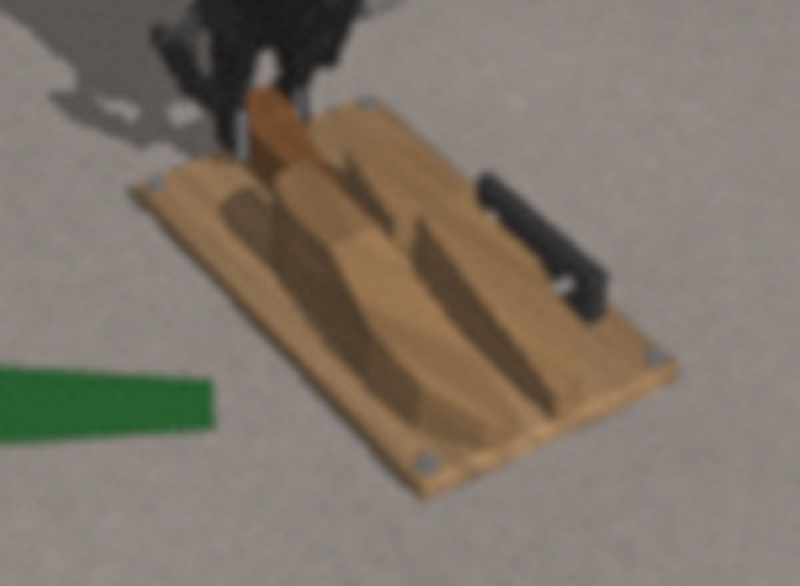

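The key's tip is in the gap and there are no side forces. Next I lower it onto the board.

{"api": "send_rows", "payload": {
  "motion": [
    {"travel": [0, 0, 0.0015], "angular": [0, 0, 0], "fingers": -1},
    {"travel": [0, 0, 0.001], "angular": [0, 0, 0], "fingers": -1}
  ]
}}

```text
time: 10.7
ee_pos: [0.537, -0.0442, 0.0203]
tcp_rot: [0.733, -0.68, 0.001, -0.0]
force: [-0.3, 0.4, -0.7]
width: 0.0306
```

{"api": "send_rows", "payload": {
  "motion": [
    {"travel": [0, 0, 0.001], "angular": [0, 0, 0], "fingers": -1},
    {"travel": [0, 0, 0], "angular": [0, 0, 0], "fingers": -1}
  ]
}}

```text
time: 10.9
ee_pos: [0.5372, -0.0444, 0.0206]
tcp_rot: [0.733, -0.681, 0.001, -0.001]
force: [-0.0, 0.7, -0.7]
width: 0.0303
```

{"api": "send_rows", "payload": {
  "motion": [
    {"travel": [0, 0, 0], "angular": [0, 0, 0], "fingers": 0.4},
    {"travel": [0, 0, 0], "angular": [0, 0, 0], "fingers": 0.4},
    {"travel": [0, 0, 0], "angular": [0, 0, 0], "fingers": 0.4},
    {"travel": [0, 0, 0], "angular": [0, 0, 0], "fingers": 0.4}
  ]
}}

```text
time: 11.3
ee_pos: [0.5376, -0.0454, 0.0206]
tcp_rot: [0.732, -0.681, 0.001, -0.001]
force: [-0.8, -0.0, 0.6]
width: 0.0597
```

```bash
python3 - <<'E'
from h import *
from bench import ctrl,cams
s=ctrl.sense();go(s,-80,17.5,.1)
E
```

```text
t 11.3 TCP in mouth frame mm -83.2 16.99 z 20.56 F jig 0.04 0.77 0.6 w 0.0597
total tool-frame shift mm [ -3.16   0.3  -79.44] turn deg [-0.15 -0.02  0.02]
[-0.0032, 0.0003, -0.0794] [-0.15, -0.02, 0.02]
```

{"api": "send_rows", "payload": {
  "motion": [
    {"travel": [0, 0, -0.015], "angular": [0, 0, 0], "fingers": 0.4},
    {"travel": [0, 0, -0.03], "angular": [0, 0, 0], "fingers": 0.4},
    {"travel": [0, 0, -0.035], "angular": [0, 0, 0], "fingers": -0.3},
    {"travel": [-0.015, 0, -0.035], "angular": [0, 0, 0], "fingers": -1},
    {"travel": [-0.02, 0, -0.035], "angular": [0, 0, 0], "fingers": -1},
    {"travel": [-0.025, 0, -0.02], "angular": [0, 0, 0], "fingers": -1},
    {"travel": [-0.02, 0, -0.01], "angular": [0, 0, 0], "fingers": -1},
    {"travel": [0, 0, 0], "angular": [0, 0, 0], "fingers": -1},
    {"travel": [0, 0, 0], "angular": [0, 0, 0], "fingers": -1}
  ]
}}

```text
time: 12.2
ee_pos: [0.5305, 0.0359, 0.206]
tcp_rot: [0.731, -0.682, -0.001, 0.0]
force: [0.1, -0.1, -0.7]
width: -0.0001
```

```bash
python3 - <<'E'
from h import *
from bench import ctrl,cams
s,c=wcam(ctrl,cams);np.savez("w7.npz",**c);cv2.imwrite("pics/w7.png",c["pixels"][:,:,::-1])
go(s,-125,16,.1)
E
```

```text
t 12.2 TCP in mouth frame mm -1.56 18.29 z 206.0 F jig -0.07 -0.1 -0.71 w -0.0001
total tool-frame shift mm [123.49  -2.83 105.93] turn deg [ 0.1   0.03 -0.16]
[0.1235, -0.0028, 0.1059] [0.1, 0.03, -0.16]
```

View pics/w7.png

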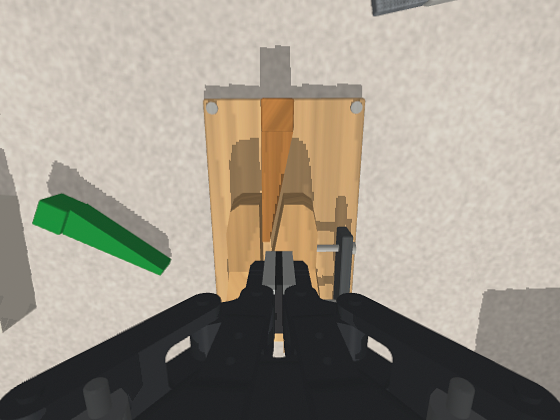

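The view shows the key on the bed: head at (277,113), tip at (270,240), flat side (left edge) along the fixed half at (263,200). I'll measure it.

```bash
python3 - <<'E'
from h import *
c=dict(np.load("w7.npz"));im=c["pixels"]
p=pose(MOUTH,[[-.083,.017,0]])[0]
o=cv2.resize(im[90:260,210:350],None,fx=4,fy=4,interpolation=cv2.INTER_CUBIC)[:,:,::-1].copy()
cv2.imwrite("pics/c7.png",o[:600])
P=np.array([p[0],p[1],MOUTH[2]])
print((4*(proj(pose(P,KEY,.015),c)-[210,90])).round(0).tolist())
E
```

```text
[[206.0, 41.0], [198.0, 28.0], [325.0, 41.0], [332.0, 27.0], [324.0, 161.0], [331.0, 163.0], [242.0, 569.0], [239.0, 606.0], [214.0, 569.0], [209.0, 606.0], [200.0, 163.0]]
```

View pics/c7.png

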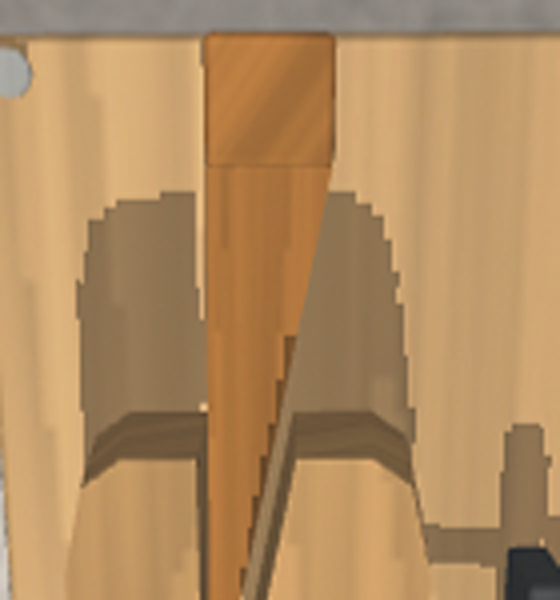

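{"api": "send_rows", "payload": {
  "motion": [
    {"travel": [0.025, 0, 0], "angular": [0, 0, 0], "fingers": -1},
    {"travel": [0.035, -0.0005, 0], "angular": [0, 0, 0], "fingers": -1},
    {"travel": [0.035, -0.0005, 0.01], "angular": [0, 0, 0], "fingers": -1},
    {"travel": [0.02, 0, 0.025], "angular": [0, 0, 0], "fingers": -1},
    {"travel": [0.005, 0, 0.03], "angular": [0, 0, 0], "fingers": -1},
    {"travel": [0, 0, 0.02], "angular": [0, 0, 0], "fingers": -1},
    {"travel": [0, 0, 0], "angular": [0, 0, 0], "fingers": -1}
  ]
}}

```text
time: 12.95
ee_pos: [0.5355, -0.0948, 0.1116]
tcp_rot: [0.728, -0.685, -0.004, 0.005]
force: [0.2, 0.3, 0.5]
width: -0.0
```

```bash
python3 - <<'E'
from h import *
from bench import ctrl,cams
go(ctrl.sense(),-125,16.5,.06)
E
```

```text
t 12.95 TCP in mouth frame mm -132.31 22.59 z 111.59 F jig 0.31 -0.23 0.51 w -0.0
total tool-frame shift mm [-7.4  -6.71 51.5 ] turn deg [ 0.78 -0.03 -0.59]
[-0.0074, -0.0067, 0.0515] [0.78, -0.03, -0.59]
```

{"api": "send_rows", "payload": {
  "motion": [
    {"travel": [0.005, -0.006, 0.015], "angular": [0.8, 0, -0.6], "fingers": -1},
    {"travel": [0, 0, 0.02], "angular": [0, 0, 0], "fingers": -1},
    {"travel": [0, 0, 0.012], "angular": [0, 0, 0], "fingers": -1},
    {"travel": [0, 0, 0], "angular": [0, 0, 0], "fingers": -1},
    {"travel": [0, 0, 0], "angular": [0, 0, 0], "fingers": -1}
  ]
}}

```text
time: 13.45
ee_pos: [0.5425, -0.102, 0.0642]
tcp_rot: [0.732, -0.682, 0.001, 0.001]
force: [-0.5, -0.0, 0.2]
width: -0.0002
```

```bash
python3 - <<'E'
from h import *
from bench import ctrl,cams
go(ctrl.sense(),-125,16.5,.024)
E
```

```text
t 13.45 TCP in mouth frame mm -140.03 16.12 z 64.18 F jig 0.02 0.48 0.22 w -0.0002
total tool-frame shift mm [-15.12   0.4   40.15] turn deg [-0.03 -0.12 -0.04]
[-0.0151, 0.0004, 0.0401] [-0.03, -0.12, -0.04]
```

{"api": "send_rows", "payload": {
  "motion": [
    {"travel": [0, 0.0005, 0.012], "angular": [0, 0, 0], "fingers": -1},
    {"travel": [0, 0.001, 0.012], "angular": [0, 0, 0], "fingers": -1},
    {"travel": [0, 0.0005, 0.008], "angular": [0, 0, 0], "fingers": -1},
    {"travel": [0, 0, 0], "angular": [0, 0, 0], "fingers": -1},
    {"travel": [0, 0, 0], "angular": [0, 0, 0], "fingers": -1}
  ]
}}

```text
time: 13.95
ee_pos: [0.5418, -0.1019, 0.0316]
tcp_rot: [0.732, -0.681, 0.002, -0.001]
force: [-0.2, -0.1, -0.4]
width: 0.0001
```

```bash
python3 - <<'E'
from h import *
from bench import ctrl,cams
go(ctrl.sense(),-110,16.5,.024)
E
```

```text
t 13.95 TCP in mouth frame mm -139.85 16.85 z 31.59 F jig -0.04 0.24 -0.37 w 0.0001
total tool-frame shift mm [-29.87  -0.33   7.52] turn deg [-0.24 -0.14  0.02]
[-0.0299, -0.0003, 0.0075] [-0.24, -0.14, 0.02]
```

{"api": "send_rows", "payload": {
  "motion": [
    {"travel": [-0.005, 0, 0.006], "angular": [-0.2, -0.1, 0], "fingers": -1},
    {"travel": [-0.008, 0, 0], "angular": [0, 0, 0], "fingers": -1},
    {"travel": [-0.005, 0, 0], "angular": [0, 0, 0], "fingers": -1},
    {"travel": [0, 0, 0], "angular": [0, 0, 0], "fingers": -1}
  ]
}}

```text
time: 14.35
ee_pos: [0.541, -0.0822, 0.0256]
tcp_rot: [0.732, -0.681, 0.001, -0.0]
force: [-0.4, 0.9, -0.3]
width: -0.0001
```

```bash
python3 - <<'E'
from h import *
from bench import ctrl,cams
go(ctrl.sense(),-110,16.5,.024)
E
```

```text
t 14.35 TCP in mouth frame mm -120.16 16.22 z 25.61 F jig 0.91 0.31 -0.27 w -0.0001
total tool-frame shift mm [-10.16   0.27   1.61] turn deg [-0.1  -0.03  0.04]
[-0.0102, 0.0003, 0.0016] [-0.1, -0.03, 0.04]
```

{"api": "send_rows", "payload": {
  "motion": [
    {"travel": [-0.003, 0, 0], "angular": [0, 0, 0], "fingers": -1},
    {"travel": [-0.003, 0, 0], "angular": [0, 0, 0], "fingers": -1},
    {"travel": [-0.003, 0, 0], "angular": [0, 0, 0], "fingers": -1},
    {"travel": [-0.003, 0, 0], "angular": [0, 0, 0], "fingers": -1},
    {"travel": [-0.003, 0, 0], "angular": [0, 0, 0], "fingers": -1},
    {"travel": [-0.003, 0, 0], "angular": [0, 0, 0], "fingers": -1},
    {"travel": [0, 0, 0], "angular": [0, 0, 0], "fingers": -1}
  ]
}}

```text
time: 15.05
ee_pos: [0.5399, -0.0624, 0.0263]
tcp_rot: [0.732, -0.681, 0.001, -0.001]
force: [0.6, -0.5, 0.6]
width: -0.0001
```

```bash
python3 - <<'E'
from h import *
from bench import ctrl,cams
go(ctrl.sense(),-80,16.5,.024)
cv2.imwrite("pics/s8.png",cv2.resize(cams.camera("scene")["pixels"][180:290,220:370,::-1],(800,586),interpolation=cv2.INTER_CUBIC))
E
```

```text
t 15.05 TCP in mouth frame mm -100.32 15.88 z 26.28 F jig -0.51 -0.58 0.59 w -0.0001
total tool-frame shift mm [-20.32   0.6    2.26] turn deg [-0.18 -0.03  0.07]
[-0.0203, 0.0006, 0.0023] [-0.18, -0.03, 0.07]
```

View pics/s8.png

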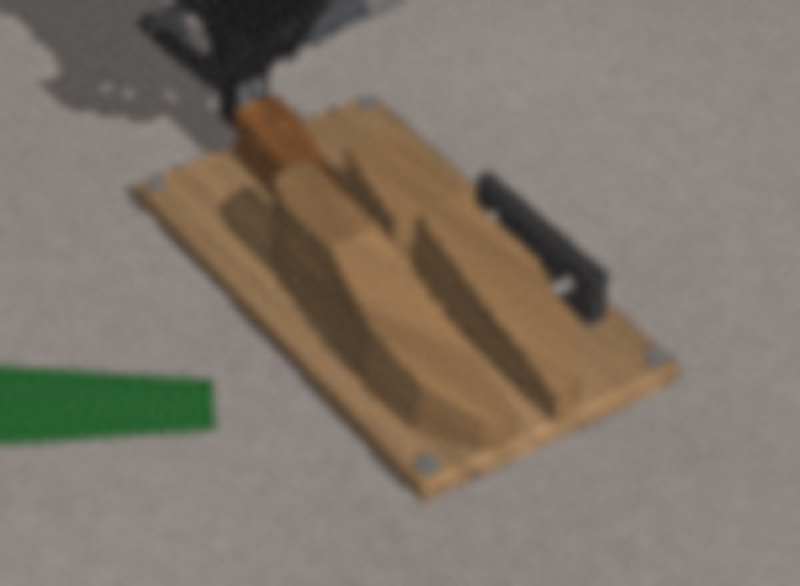

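The pusher is against the tail and the key slides freely. I continue in small steps.

{"api": "send_rows", "payload": {
  "motion": [
    {"travel": [-0.0025, 0.0005, 0.001], "angular": [-0.1, 0, 0], "fingers": -1},
    {"travel": [-0.0025, 0, 0], "angular": [0, 0, 0], "fingers": -1},
    {"travel": [-0.0025, 0, 0], "angular": [0, 0, 0], "fingers": -1},
    {"travel": [-0.0025, 0, 0], "angular": [0, 0, 0], "fingers": -1},
    {"travel": [-0.002, 0, 0], "angular": [0, 0, 0], "fingers": -1}
  ]
}}

```text
time: 15.6
ee_pos: [0.5386, -0.0502, 0.0253]
tcp_rot: [0.732, -0.681, 0.001, -0.0]
force: [0.2, -0.8, 0.2]
width: 0.0001
```

```bash
python3 - <<'E'
from h import *
from bench import ctrl,cams
go(ctrl.sense(),-80,16.5,.024)
E
```

```text
t 15.6 TCP in mouth frame mm -88.11 16.31 z 25.28 F jig -0.84 -0.11 0.2 w 0.0001
total tool-frame shift mm [-8.11  0.19  1.28] turn deg [-0.08 -0.05  0.03]
[-0.0081, 0.0002, 0.0013] [-0.08, -0.05, 0.03]
```

{"api": "send_rows", "payload": {
  "motion": [
    {"travel": [-0.0015, 0, 0], "angular": [0, 0, 0], "fingers": -1},
    {"travel": [-0.0015, 0, 0], "angular": [0, 0, 0], "fingers": -1},
    {"travel": [-0.001, 0, 0], "angular": [0, 0, 0], "fingers": -1}
  ]
}}

```text
time: 15.9
ee_pos: [0.5386, -0.0458, 0.0254]
tcp_rot: [0.732, -0.681, 0.001, -0.0]
force: [0.9, -2.4, 0.0]
width: -0.0002
```

{"api": "send_rows", "payload": {
  "motion": [
    {"travel": [-0.001, 0, 0], "angular": [0, 0, 0], "fingers": -1},
    {"travel": [-0.001, 0, 0], "angular": [0, 0, 0], "fingers": -1}
  ]
}}

```text
time: 16.1
ee_pos: [0.5393, -0.0439, 0.0256]
tcp_rot: [0.732, -0.681, 0.002, -0.001]
force: [2.3, -3.3, -1.0]
width: -0.0001
```

{"api": "send_rows", "payload": {
  "motion": [
    {"travel": [-0.001, 0, 0], "angular": [0, 0, 0], "fingers": -1},
    {"travel": [-0.001, 0, 0], "angular": [0, 0, 0], "fingers": -1}
  ]
}}

```text
time: 16.3
ee_pos: [0.5396, -0.0421, 0.0257]
tcp_rot: [0.732, -0.681, 0.002, -0.001]
force: [1.3, -2.3, -0.5]
width: -0.0001
```

{"api": "send_rows", "payload": {
  "motion": [
    {"travel": [-0.001, 0, 0], "angular": [0, 0, 0], "fingers": -1},
    {"travel": [-0.001, 0, 0], "angular": [0, 0, 0], "fingers": -1}
  ]
}}

```text
time: 16.5
ee_pos: [0.54, -0.0402, 0.0259]
tcp_rot: [0.732, -0.681, 0.003, -0.001]
force: [1.6, -3.4, -0.4]
width: -0.0
```

{"api": "send_rows", "payload": {
  "motion": [
    {"travel": [-0.001, 0, 0], "angular": [0, 0, 0], "fingers": -1},
    {"travel": [-0.001, 0, 0], "angular": [0, 0, 0], "fingers": -1}
  ]
}}

```text
time: 16.7
ee_pos: [0.5403, -0.0382, 0.0261]
tcp_rot: [0.732, -0.681, 0.003, -0.002]
force: [2.7, -3.2, 0.1]
width: 0.0002
```

```bash
python3 - <<'E'
from h import *
from bench import ctrl,cams
go(ctrl.sense(),-80,16.5,.024)
E
```

```text
t 16.7 TCP in mouth frame mm -76.23 13.77 z 26.08 F jig -3.39 -2.47 0.09 w 0.0002
total tool-frame shift mm [3.76 2.74 2.07] turn deg [-0.38 -0.13  0.06]
[0.0038, 0.0027, 0.0021] [-0.38, -0.13, 0.06]
```

```bash
python3 - <<'E'
from h import *
from bench import ctrl,cams
c=cams.camera("scene");np.savez("s9.npz",**c)
cv2.imwrite("pics/s9.png",cv2.resize(c["pixels"][190:255,250:330,::-1],(738,600),interpolation=cv2.INTER_CUBIC))
c=cams.camera("wrist")
cv2.imwrite("pics/w9.png",c["pixels"][:,:,::-1])
E
```

```text
(no output)
```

View pics/s9.png

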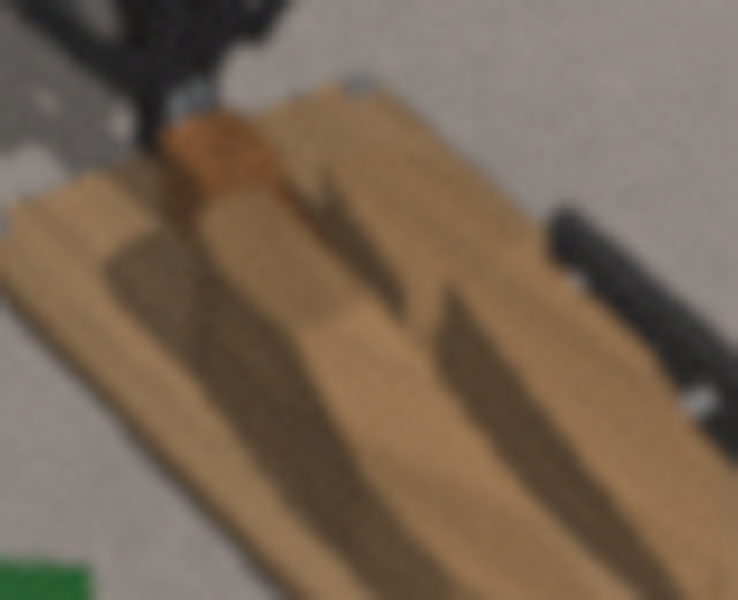

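View pics/w9.png

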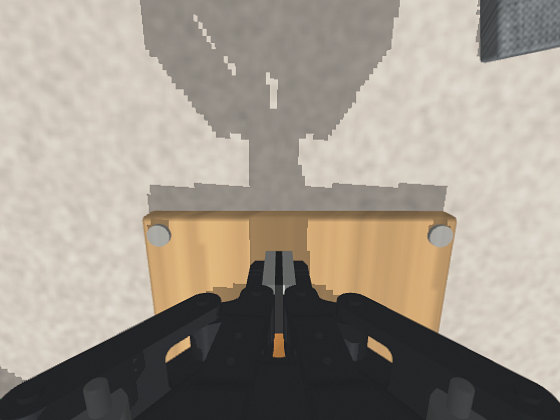

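{"api": "send_rows", "payload": {
  "motion": [
    {"travel": [0.006, 0, 0], "angular": [0, 0, 0], "fingers": -1},
    {"travel": [0, 0.002, 0.001], "angular": [-0.4, -0.1, 0.1], "fingers": -1},
    {"travel": [0, 0, 0], "angular": [0, 0, 0], "fingers": -1}
  ]
}}

```text
time: 17.1
ee_pos: [0.5365, -0.0439, 0.0243]
tcp_rot: [0.731, -0.682, -0.002, 0.002]
force: [-0.9, -0.5, 0.5]
width: 0.0002
```

```bash
python3 - <<'E'
from h import *
from bench import ctrl,cams
go(ctrl.sense(),-80,15.5,.024)
E
```

```text
t 17.1 TCP in mouth frame mm -81.58 18.01 z 24.28 F jig -0.43 0.89 0.52 w 0.0002
total tool-frame shift mm [-1.59 -2.51  0.27] turn deg [ 0.29  0.06 -0.08]
[-0.0016, -0.0025, 0.0003] [0.29, 0.06, -0.08]
```

{"api": "send_rows", "payload": {
  "motion": [
    {"travel": [0, -0.002, 0], "angular": [0.2, 0, 0], "fingers": -1},
    {"travel": [-0.001, 0, 0], "angular": [0, 0, 0], "fingers": -1},
    {"travel": [0, 0, 0], "angular": [0, 0, 0], "fingers": -1}
  ]
}}

```text
time: 17.4
ee_pos: [0.5378, -0.0424, 0.0239]
tcp_rot: [0.731, -0.682, -0.002, 0.001]
force: [0.2, 0.2, 0.2]
width: -0.0
```

```bash
python3 - <<'E'
from h import *
from bench import ctrl,cams
go(ctrl.sense(),-80,15.5,.024)
E
```

```text
t 17.4 TCP in mouth frame mm -80.21 16.58 z 23.94 F jig 0.19 -0.25 0.23 w -0.0
total tool-frame shift mm [-0.21 -1.07 -0.07] turn deg [ 0.17  0.08 -0.1 ]
[-0.0002, -0.0011, -0.0001] [0.17, 0.08, -0.1]
```

{"api": "send_rows", "payload": {
  "motion": [
    {"travel": [-0.001, -0.0005, 0], "angular": [0, 0, 0], "fingers": -1},
    {"travel": [-0.001, 0, 0], "angular": [0, 0, 0], "fingers": -1},
    {"travel": [-0.001, 0, 0], "angular": [0, 0, 0], "fingers": -1}
  ]
}}

```text
time: 17.7
ee_pos: [0.538, -0.039, 0.0239]
tcp_rot: [0.731, -0.682, -0.002, 0.001]
force: [-1.4, -0.0, 0.4]
width: -0.0001
```

{"api": "send_rows", "payload": {
  "motion": [
    {"travel": [-0.001, 0, 0], "angular": [0, 0, 0], "fingers": -1}
  ]
}}

```text
time: 17.8
ee_pos: [0.538, -0.0381, 0.0239]
tcp_rot: [0.732, -0.682, -0.001, 0.001]
force: [0.9, -3.7, -0.5]
width: 0.0001
```

{"api": "send_rows", "payload": {
  "motion": [
    {"travel": [-0.001, 0, 0], "angular": [0, 0, 0], "fingers": -1}
  ]
}}

```text
time: 17.9
ee_pos: [0.5379, -0.0375, 0.024]
tcp_rot: [0.732, -0.682, -0.001, 0.001]
force: [1.4, -5.3, -0.7]
width: -0.0001
```

{"api": "send_rows", "payload": {
  "motion": [
    {"travel": [-0.001, 0, 0], "angular": [0, 0, 0], "fingers": -1}
  ]
}}

```text
time: 18.0
ee_pos: [0.5379, -0.0371, 0.024]
tcp_rot: [0.732, -0.682, -0.001, 0.001]
force: [1.4, -5.3, -0.6]
width: 0.0002
```

{"api": "send_rows", "payload": {
  "motion": [
    {"travel": [-0.001, 0, 0], "angular": [0, 0, 0], "fingers": -1},
    {"travel": [-0.001, 0, 0], "angular": [0, 0, 0], "fingers": -1}
  ]
}}

```text
time: 18.2
ee_pos: [0.5379, -0.0364, 0.024]
tcp_rot: [0.732, -0.682, -0.001, 0.002]
force: [1.9, -5.9, -0.8]
width: 0.0001
```

{"api": "send_rows", "payload": {
  "motion": [
    {"travel": [-0.0013, 0, 0], "angular": [0, 0, 0], "fingers": -1},
    {"travel": [-0.0013, 0, 0], "angular": [0, 0, 0], "fingers": -1}
  ]
}}

```text
time: 18.4
ee_pos: [0.5378, -0.0355, 0.0242]
tcp_rot: [0.732, -0.682, -0.0, 0.003]
force: [1.5, -8.4, -0.7]
width: -0.0002
```

{"api": "send_rows", "payload": {
  "motion": [
    {"travel": [-0.0013, 0, 0], "angular": [0, 0, 0], "fingers": -1},
    {"travel": [-0.0013, 0, 0], "angular": [0, 0, 0], "fingers": -1}
  ]
}}

```text
time: 18.6
ee_pos: [0.5378, -0.0351, 0.0244]
tcp_rot: [0.731, -0.682, 0.001, 0.004]
force: [1.5, -7.7, 0.5]
width: 0.0002
```

{"api": "send_rows", "payload": {
  "motion": [
    {"travel": [-0.0017, 0, 0], "angular": [0, 0, 0], "fingers": -1},
    {"travel": [-0.0017, 0, 0], "angular": [0, 0, 0], "fingers": -1}
  ]
}}

```text
time: 18.8
ee_pos: [0.5377, -0.0342, 0.0246]
tcp_rot: [0.731, -0.682, 0.001, 0.005]
force: [1.1, -9.3, -0.5]
width: 0.0001
```

{"api": "send_rows", "payload": {
  "motion": [
    {"travel": [-0.0019, 0, 0], "angular": [0, 0, 0], "fingers": -1},
    {"travel": [-0.0019, 0, 0], "angular": [0, 0, 0], "fingers": -1}
  ]
}}

```text
time: 19.0
ee_pos: [0.5376, -0.0335, 0.0249]
tcp_rot: [0.731, -0.682, 0.002, 0.006]
force: [2.3, -10.0, 0.2]
width: 0.0003
```

```bash
python3 - <<'E'
from h import *
from bench import ctrl,cams
go(ctrl.sense(),-80,15.5,.024)
E
```

```text
t 19.0 TCP in mouth frame mm -71.28 16.15 z 24.93 F jig -10.18 -1.6 0.24 w 0.0003
total tool-frame shift mm [ 8.71 -0.67  1.04] turn deg [ 0.34 -0.7  -0.1 ]
[0.0087, -0.0007, 0.001] [0.34, -0.7, -0.1]
```

{"api": "send_rows", "payload": {
  "motion": [
    {"travel": [-0.0021, 0, 0], "angular": [0, -0.15, 0], "fingers": -1},
    {"travel": [-0.0021, 0, 0], "angular": [0, -0.15, 0], "fingers": -1}
  ]
}}

```text
time: 19.2
ee_pos: [0.5375, -0.0327, 0.0253]
tcp_rot: [0.731, -0.682, 0.002, 0.006]
force: [3.0, -10.6, -0.6]
width: 0.0001
```

{"api": "send_rows", "payload": {
  "motion": [
    {"travel": [-0.0022, 0, 0], "angular": [0, -0.15, 0], "fingers": -1},
    {"travel": [-0.0022, 0, 0], "angular": [0, -0.15, 0], "fingers": -1}
  ]
}}

```text
time: 19.4
ee_pos: [0.5375, -0.032, 0.0255]
tcp_rot: [0.731, -0.682, 0.001, 0.006]
force: [2.9, -11.6, -0.9]
width: 0.0
```

{"api": "send_rows", "payload": {
  "motion": [
    {"travel": [-0.0022, 0, 0], "angular": [0, -0.15, 0], "fingers": -1},
    {"travel": [-0.0022, 0, 0], "angular": [0, -0.15, 0], "fingers": -1}
  ]
}}

```text
time: 19.6
ee_pos: [0.5374, -0.0316, 0.0257]
tcp_rot: [0.731, -0.682, 0.0, 0.006]
force: [2.2, -12.0, -0.6]
width: 0.0003
```

{"api": "send_rows", "payload": {
  "motion": [
    {"travel": [-0.0025, 0, 0], "angular": [0, -0.15, 0], "fingers": -1},
    {"travel": [-0.0025, 0, 0], "angular": [0, -0.15, 0], "fingers": -1}
  ]
}}

```text
time: 19.8
ee_pos: [0.5373, -0.0309, 0.0259]
tcp_rot: [0.731, -0.682, -0.001, 0.006]
force: [3.3, -13.2, -0.8]
width: 0.0002
```

{"api": "send_rows", "payload": {
  "motion": [
    {"travel": [-0.0026, 0, 0], "angular": [0, -0.15, 0], "fingers": -1},
    {"travel": [-0.0026, 0, 0], "angular": [0, -0.15, 0], "fingers": -1}
  ]
}}

```text
time: 20.0
ee_pos: [0.5373, -0.0303, 0.0261]
tcp_rot: [0.731, -0.682, -0.001, 0.006]
force: [3.2, -13.5, -1.7]
width: 0.0002
```

{"api": "send_rows", "payload": {
  "motion": [
    {"travel": [-0.0028, 0, 0], "angular": [0, -0.15, 0], "fingers": -1},
    {"travel": [-0.0028, 0, 0], "angular": [0, -0.15, 0], "fingers": -1}
  ]
}}

```text
time: 20.2
ee_pos: [0.5372, -0.0296, 0.0263]
tcp_rot: [0.731, -0.682, -0.001, 0.007]
force: [3.4, -14.4, -1.1]
width: -0.0003
```

{"api": "send_rows", "payload": {
  "motion": [
    {"travel": [-0.0029, 0, 0], "angular": [0, -0.15, 0], "fingers": -1},
    {"travel": [-0.0029, 0, 0], "angular": [0, -0.15, 0], "fingers": -1}
  ]
}}

```text
time: 20.4
ee_pos: [0.5371, -0.0291, 0.0265]
tcp_rot: [0.731, -0.683, -0.002, 0.008]
force: [3.8, -15.0, -1.7]
width: 0.0001
```

```bash
python3 - <<'E'
from h import *
from bench import ctrl,cams
go(ctrl.sense(),-80,15.5,.024)
E
```

```text
t 20.4 TCP in mouth frame mm -66.91 16.29 z 26.5 F jig -15.28 -2.69 -1.66 w 0.0001
total tool-frame shift mm [13.06 -0.87  2.6 ] turn deg [ 0.78 -0.45 -0.19]
[0.0131, -0.0009, 0.0026] [0.78, -0.45, -0.19]
```

{"api": "send_rows", "payload": {
  "motion": [
    {"travel": [-0.003, 0, 0], "angular": [0, -0.15, 0], "fingers": -1},
    {"travel": [-0.003, 0, 0], "angular": [0, -0.15, 0], "fingers": -1}
  ]
}}

```text
time: 20.6
ee_pos: [0.5371, -0.0287, 0.0267]
tcp_rot: [0.731, -0.683, -0.002, 0.008]
force: [4.1, -16.2, -2.2]
width: -0.0001
```

{"api": "send_rows", "payload": {
  "motion": [
    {"travel": [-0.003, 0, 0], "angular": [0, -0.15, 0], "fingers": -1},
    {"travel": [-0.003, 0, 0], "angular": [0, -0.15, 0], "fingers": -1}
  ]
}}

```text
time: 20.8
ee_pos: [0.537, -0.0284, 0.0269]
tcp_rot: [0.731, -0.683, -0.002, 0.009]
force: [3.2, -16.2, -2.0]
width: -0.0001
```

```bash
python3 - <<'E'
from h import *
from bench import ctrl,cams
go(ctrl.sense(),-80,15.5,.024)
E
```

```text
t 20.8 TCP in mouth frame mm -66.25 16.33 z 26.89 F jig -16.34 -2.03 -2.02 w -0.0001
total tool-frame shift mm [13.72 -0.93  3.01] turn deg [ 0.95 -0.56 -0.22]
[0.0137, -0.0009, 0.003] [0.95, -0.56, -0.22]
```

Steady push of about 16 N reached. I back straight off.

{"api": "send_rows", "payload": {
  "motion": [
    {"travel": [0.002, 0, 0], "angular": [0, 0, 0], "fingers": -1},
    {"travel": [0.008, 0, 0], "angular": [0, 0, 0], "fingers": -1},
    {"travel": [0.015, 0, 0], "angular": [0, 0, 0], "fingers": -1},
    {"travel": [0.01, 0, -0.005], "angular": [0.7, -0.5, 0], "fingers": -1},
    {"travel": [0, 0, -0.03], "angular": [0, 0, 0], "fingers": -1},
    {"travel": [0, 0, -0.035], "angular": [0, 0, 0], "fingers": -1},
    {"travel": [0, 0, -0.035], "angular": [0, 0, 0], "fingers": -1},
    {"travel": [-0.02, 0, -0.035], "angular": [0, 0, 0], "fingers": -1},
    {"travel": [-0.035, 0, -0.03], "angular": [0, 0, 0], "fingers": -1},
    {"travel": [-0.035, 0, -0.01], "angular": [0, 0, 0], "fingers": -1}
  ]
}}

```text
time: 21.8
ee_pos: [0.5329, 0.0199, 0.2115]
tcp_rot: [0.727, -0.687, -0.005, 0.003]
force: [1.8, 0.6, -0.4]
width: -0.0002
```

{"api": "send_rows", "payload": {
  "motion": [
    {"travel": [-0.025, 0, 0], "angular": [0, 0, 0], "fingers": -1},
    {"travel": [-0.01, 0, 0], "angular": [0, 0, 0], "fingers": -1},
    {"travel": [0, 0, 0], "angular": [0, 0, 0], "fingers": -1},
    {"travel": [0, 0, 0], "angular": [0, 0, 0], "fingers": -1}
  ]
}}

```text
time: 22.2
ee_pos: [0.5316, 0.0579, 0.2148]
tcp_rot: [0.728, -0.685, -0.004, -0.0]
force: [0.6, 0.1, -0.6]
width: 0.0
```

```bash
python3 - <<'E'
from h import *
from bench import ctrl,cams
s,c=wcam(ctrl,cams);np.savez("w10.npz",**c);cv2.imwrite("pics/w10.png",cv2.resize(c["pixels"][60:260,150:420,::-1],(800,592),interpolation=cv2.INTER_CUBIC))
go(s,-125,16,.1)
for xm,ym,z in [(0,0,.07),(70,0,.07),(-39,31,.051),(-39,0,.051),(-50,0,.051)]:
    print(xm,ym,((proj(pose(MOUTH,[[xm/1e3,ym/1e3,z]]),c)-[150,60])*800/270).round(0))
E
```

```text
t 22.2 TCP in mouth frame mm 20.22 15.64 z 214.78 F jig 0.01 -0.65 -0.55 w 0.0
total tool-frame shift mm [145.98  -1.77 113.8 ] turn deg [ 0.31  0.38 -0.6 ]
[0.146, -0.0018, 0.1138] [0.31, 0.38, -0.6]
0 0 [[328. 356.]]
70 0 [[334. 556.]]
-39 31 [[422. 228.]]
-39 0 [[328. 229.]]
-50 0 [[327. 194.]]
```

View pics/w10.png

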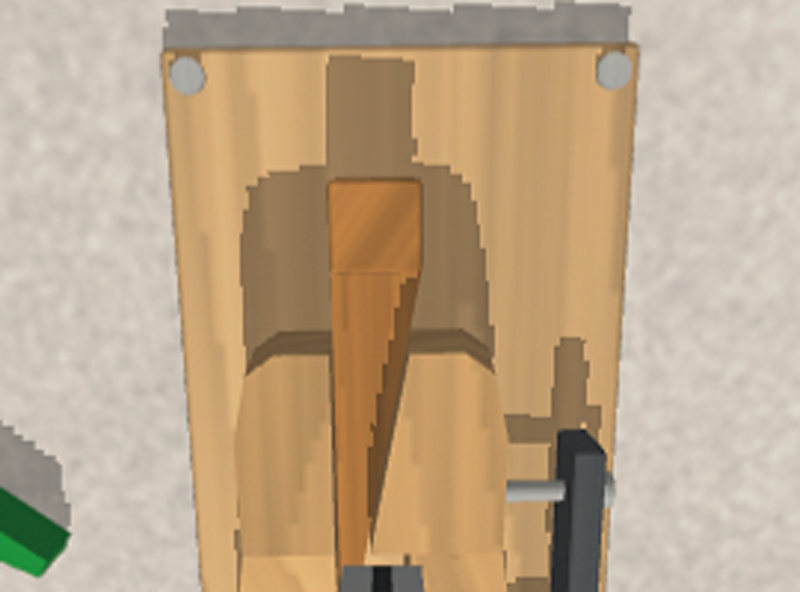

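The wrist view shows the key wedged: head at (375,225), flat side flush with the fixed half at (330,400), taper side touching the sliding half at (405,380). The tail is about 55 mm before the mouth and did not spring back. I'm handing in.

```bash
python3 - <<'E'
from bench import ctrl
print(ctrl.job_done(), ctrl.sense()["time"])
E
```

```text
the job is handed in; nothing more can be done
the job is handed in; nothing more can be done
```

The brown key is wedged in the gap and stayed put when I let go. I handed the job in at about 22 s; no verdict is reported.

- **Placing:** I picked the key up by its head and laid it on the board, thin end about 47 mm into the gap, with the flat side facing the fixed half. I then let go.
- **Driving:** I pushed the tail with the shut fingers in small steps, feeling the force rise from about 3 N to a steady 16 N. It went about 9–11 mm past first touch. I then backed straight off.
- **Last check:** the wrist picture, taken with the robot clear, shows the flat side flush along the fixed half and the taper side against the sliding half. About 90 mm is inside, with no spring-back, and the wrist force is back near zero.
- **Part-way correction:** the pushing finger drifted about 2.5 mm sideways once. I backed off, re-centred it and pushed again; the key stayed in place meanwhile.
- **Side force:** up to about 4 N sideways showed at the finger during the final push.
- **Not checked:** I could not measure the squeeze or the pressure on the fixed half. I also took no final picture of the whole table, but nothing besides the key and the last should have been touched.

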